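Pack the photographed cheeses, then show the ball cheese to the rind camera

ROBOT

A 7-joint arm with a two-finger parallel gripper is mounted at the origin on the work surface. World frame = base frame: x ahead of the robot, y to its left, z up, the work surface at z = 0. Lengths are in m, angles in rad, forces in N, time in s.
With the tool pointing down it reaches from about 0.425 to 0.825 m from the base axis. Payload 3.6 kg.
Tool frame: the origin (TCP) lies midway between the tips of the shut fingers; the grasp point (between the pads) lies 19 mm behind it; z points along the fingers, y is the direction in which the jaws open and shut (so a half turn about z gives the same grasp; the last joint's range is limited). The gripper opens to 93 mm and grips with 3 to 60 N. Pads are 15 mm wide; open, the fingers measure 128 mm over their backs; the gripper's body (75 mm by 188 mm) begins 65 mm behind the grasp point.
Start: joints at [1.181, 0.615, -0.013, 1.423, 0.008, 1.103, -0.04], TCP at [0.231, -0.608, 0.219] pointing down, gripper open.
Joint ranges: [-3.12, 3.12], [-0.3, 2.06], [-1.34, 1.32], [0.26, 2.42], [-1.36, 4.5], [0.01, 1.98], [-2.84, 2.84]. Speed limits (rad/s): [2.79, 2.79, 3.14, 3.14, 3.14, 3.14, 3.14].

INTERFACE

Orientations are given as a unit quaternion [x, y, z, w].
In Python, from plant import env gives the robot as it stands. The module is installed in compiled form; this text tells all that it offers.
- The arm moves only by the tool servo_tool, never from a script. Its argument "plan" is text: rows parted by semicolons, each of 7 numbers parted by spaces: the turn, a rotation vector about the tool's x, y, z in degrees, then the shift along the tool's x, y, z in m, then the closure, from 0 (fully open) to 1 (shut). In form: wx wy wz dx dy dz grip; .... A call has 1 to 8 rows; each row shifts and turns the pose as measured when the row begins, along the tool's axes as they then stand; what a row does not reach is not made up. A row lasts 1/12 s, in which the tool goes at most 41.7 mm and 7.16 degrees, less where a joint would pass 70% of its speed; a pose out of reach is approached as far as the arm can. A call with a gripper value outside its range is refused whole. The fingers move at their own pace and stop on an object; "grip_force" is the grip in N (left out, the last holds). Time passes only in rows, so rows that do not move let the fingers close. It gives the time, the measured TCP pose, the force and the opening at its end, in the units of the state.
- env.state(): the state, without advancing time (a new reading comes with each control period).
- env.grab_frame(name): name is "scene" or "top" or "wrist"; returns a dict with "image" (420x560x3 uint8, red, green, blue), "range_z" (420x560 float32, m along the optical axis (not along the pixel's ray), 0 where there is no reading), "vertical_fov" (degrees; the focal length in pixels is half the picture's height over the tangent of half this angle, whatever the lens; pixels are square), "cx", "cy" (the principal point, pixels), "k1" (the pictures are not rectified: a ray, as slopes to the right and down, at radius r is drawn at 1 + k1 r^2 times it, then the intrinsics apply), "rvec" (rotation vector, rad) and "tvec" (3), from world to camera coordinates, as OpenCV has them. Camera axes: x right, y down, z forward; pixel columns grow to the right and rows downward; lengths in m; the calibration is good to about 2 mm. A picture is of the moment at which its call begins.
- env.job_done(): hands the job in, once; it reports no verdict.
The state is a dict: "t": time; "joint_pos": joint angles; "joint_vel": joint speeds; "joint_efforts": joint torques, N m; "position": TCP position; "tool_rot": TCP orientation; "contact_force": force on the tool from outside, world axes, zero at the start; "torque": the same for the moment, N m; "grip_width": opening from 0.0 (shut) to 1.0 (fully open).
Only numpy, scipy, OpenCV 4.12 (cv2) and the standard library are available. Lean on these libraries where they do the work, as an engineer would, in place of code of your own. Each camera call takes 0.05 s, during which the arm holds its last target.

TASK

The two cheeses on the camera's plate have had their pictures taken: pack the drum and the brick upright on the floor of the tasting box, snugly in a row with the jar that is already in it. Then take the steel dish with the ball cheese by its bow handle, lift it straight up off its board, carry it level to the camera and turn it a quarter turn, so that the bow stands square across the camera's view; never let the ball roll up the side of the dish. Finish while holding it there, still and level, with the ball resting in the middle of the dish, over the middle of the camera's plate and at the height of the lens; leave everything else where it is.

Things in the scene. Friction and masses are not known exactly. Their poses are not given: they have to be found in the camera images.
- stand: rind camera stand, fixed: steel plate 200 x 200 x 10 mm, with a rail at its +x edge to a column with a black camera (top 207 mm above the table). Origin on the table under the plate's middle, z up. The camera, at +x, looks level along the stand's -x over the plate: lens axis 165 mm above the table; its white ring light (84 mm across) ends 130 mm from the plate's middle. Camera end outermost (-y)
- shot (a point): the point 165 mm straight above the origin of the camera stand, over the middle of the plate on the axis of the lens: the centre of the ball cheese belongs here at the end
- box: tasting box, open plywood box 198 x 86 x 36 mm outside, 182 (x) x 70 (y) mm inside, walls 8 mm thick, floor 6 mm thick, mass about 0.8 kg, loose on the table. Origin under the middle of the box; x along its length, z up. It holds a single row of three
- jar: amber glass jar with a steel lid, 58 mm across and 58 mm high, standing in the box at its +x end, 55 to 60 mm from the middle; origin at the centre of its underside
- truckle: drum cheese: upright cylinder 60 mm in diameter, 72 mm high, about 0.2 kg, standing on the camera's plate; origin at the centre of its underside, z up
- block: brick cheese: upright block 46 (x) x 60 (y) x 72 (z) mm, about 0.2 kg, standing on the camera's plate; origin at the centre of its underside. It fits the box with its x along the box's x (its 60 mm across the box), either way round
- board: wooden ripening board 440 (x) x 180 (y) x 28 mm, fixed, on the robot's left; origin under its middle. The dish and a small wheel of cheese stand on it
- dish: round steel dish 150 mm across, 29 mm high, about 0.28 kg, with a rigid wire bow over it, legs at the rim at dish +y and -y; the top of the bow is a wooden grip bar 66 (y) x 18 (x) x 20 (z) mm, its centre 122 mm above the dish's underside, over its middle. Origin: centre of the underside, z up. At first dish y is within 0.5 rad of the stand's x (either way); at the end square to it
- grip (a point): centre of the wooden grip bar of the dish; fingers close on it along the dish's x (18 mm)
- dish_in (a point): middle of the dish's inner floor, 8 mm above its underside. From here the floor rises at 7 degrees out to 40 mm, at 16 degrees out to 62 mm, then steeply to the rim
- ball_center (a point): centre of the ball cheese: 50 mm in diameter, about 70 g, loose in the dish; at rest in the middle its centre is 33 mm above the dish's underside, so 89 mm below the centre of the grip bar
- wheel: bystander: small wheel of cheese 100 mm across, 44 mm high, on the far end of the board; origin under its middle
- pyramid: bystander: small flat-topped pyramid cheese, foot 75 mm square, 58 mm high, beyond the camera's plate; origin under its middle
- brush: bystander: rind brush 200 mm long, lying beyond the box; origin under its middle
- trier: bystander: cheese iron with a wooden cross handle, 165 mm long, lying beyond the board on the left; origin under its middle
- bowl: bystander: white bowl 90 mm across, 45 mm high, on the left beside the board; origin under its middle
- hygrometer: bystander: white hygrometer 75 x 22 x 62 mm, beyond the camera stand; origin under its middle
- piece: bystander: cut piece of cheese 60 x 75 x 40 mm, on the right, near the robot; origin under its middle
Not all that is in view belongs to the job. Leave any red look-alike of the jar alone. Leave any turquoise look-alike of the truckle alone.

How it is judged:
On the way, in this order (a step that is already met when the one before it is completed fails the run):
1. the drum and the brick stand upright on the floor of the tasting box in line with the jar, let go (z of truckle in the frame of box between 0 and 0.012 m and x of truckle in the frame of box between -0.075 and 0.075 m and y of truckle in the frame of box between -0.012 and 0.012 m and angle between each of truckle, block, jar's own z axis and vertical below 0.12 rad and linear speed of each of truckle, block, jar below 0.03 m/s and z of block in the frame of box between 0 and 0.012 m and x of block in the frame of box between -0.075 and 0.075 m and y of block in the frame of box between -0.012 and 0.012 m and z of jar in the frame of box between 0 and 0.012 m and x of jar in the frame of box between -0.075 and 0.075 m and y of jar in the frame of box between -0.012 and 0.012 m and contact force between the fingers and truckle below 0.1 N and contact force between the fingers and block below 0.1 N and contact force between the fingers and jar below 0.1 N), for 0.2 s.
2. the dish is lifted straight up, 20 mm or more clear of its board, held level with the ball in it and not yet turned (bow within 0.9 rad of the camera's line of sight) (z of dish in the frame of board above 0.048 m and angle between dish's own z axis and vertical below 0.17 rad and distance between ball_center and dish_in below 0.035 m and angle between the y axis of dish and the x axis of stand, either way round below 0.9 rad and contact force between the fingers and dish above 1 N), for 0.05 s.
At the end, for the whole second after the job is handed in: Held by the fingers only and still: dish level within 5 deg, bow square to the lens axis within 10 deg, dish middle within 30 mm of the plate's, ball within 20 mm of lens height and 15 mm of the dish's middle. Drum, brick, jar upright on the box floor, within 12 mm of its centre line, untouched (all of step 1 and contact force between the fingers and dish above 1 N and contact force between dish and stand below 0.1 N and contact force between dish and board below 0.1 N and contact force between dish and box below 0.1 N and contact force between dish and wheel below 0.1 N and angle between dish's own z axis and vertical below 0.09 rad and horizontal distance between ball_center and dish_in below 0.015 m and distance between ball_center and dish_in below 0.035 m and angle between the y axis of dish and the x axis of stand, either way round above 1.4008 rad and horizontal distance between dish and shot below 0.03 m and z of ball_center in the frame of shot between -0.02 and 0.02 m and linear speed of dish below 0.02 m/s and angular speed of dish below 0.15 rad/s and distance between ball_center and shot below 0.05 m); the arm keeps its last pose, push and grip.
It fails at once if the dish is tipped more than 15 degrees (angle between dish's own z axis and vertical above 0.26 rad).
It fails at once if the ball rolls up the side of the dish (more than 35 mm from its middle) or out of it (distance between ball_center and dish_in above 0.045 m).
It fails at once if a bystander is moved by more than 40 mm (distance of any of wheel, pyramid, brush, trier, bowl, hygrometer, piece from where it was at the start of the episode above 0.04 m).
It fails at once if the tasting box is shoved by more than 40 mm (distance of box from where it was at the start of the episode above 0.04 m).
It also fails if it takes over 72 s, if anything falls off the work surface, if the arm or the gripper's body presses on something with over 40 N, if the wrist force passes 120 N, or if a joint passes its speed limit or range.

## Working session

There is one attempt and no reset: what is moved stays moved. The work goes in short steps, Python scripts to look and compute and a tool call to move; the robot and the scene stay as the last step left them, time stands still between calls to the robot, and variables do not carry over. Pictures are saved under pics/ and viewed, and the job is handed in when it is done.

Besides the shell and the picture viewer there is one more tool, called after "Request:" as name(argument=value, ...), one argument or row to a line, values as JSON. servo_tool: Moves the arm, as the interface text tells. Its arguments: {"type":"object","properties":{"plan":{"type":"string"},"grip_force":{"type":"number"}},"required":["plan"]}

```bash
mkdir -p pics; ls; cat > h.py <<'E'
import numpy as np, cv2
from scipy.spatial.transform import Rotation as R
from plant import env
def K(f):
    h=f["image"].shape[0]; fl=h/2/np.tan(np.radians(f["vertical_fov"])/2)
    return fl
def rays(f,px):
    px=np.atleast_2d(np.asarray(px,float)); fl=K(f)
    d=np.stack([(px[:,0]-f["cx"])/fl,(px[:,1]-f["cy"])/fl],1)
    u=d.copy()
    for _ in range(30):
        r2=(u**2).sum(1,keepdims=True); u=d/(1+f["k1"]*r2)
    Rm=R.from_rotvec(np.ravel(f["rvec"])).as_matrix(); t=np.ravel(f["tvec"])
    v=np.c_[u,np.ones(len(u))]
    return -Rm.T@t, v@Rm, u
def onplane(f,px,z):
    c,d,_=rays(f,px); s=(z-c[2])/d[:,2]
    return c+d*s[:,None]
def cloud(f):
    h,w=f["range_z"].shape
    g=np.stack(np.meshgrid(np.arange(w),np.arange(h)),-1).reshape(-1,2)
    c,d,_=rays(f,g)
    return (c+d*f["range_z"].reshape(-1,1)).reshape(h,w,3)
def proj(f,P):
    P=np.atleast_2d(P); Rm=R.from_rotvec(np.ravel(f["rvec"])).as_matrix(); t=np.ravel(f["tvec"])
    q=P@Rm.T+t; u=q[:,:2]/q[:,2:]; r2=(u**2).sum(1,keepdims=True)
    return u*(1+f["k1"]*r2)*K(f)+[f["cx"],f["cy"]]
def save(f,n): cv2.imwrite("pics/"+n+".png",f["image"][:,:,::-1])
E
python3 - <<'E'
from h import *
import pickle
s=env.state(); print(s)
for n in["scene","top","wrist"]:
    f=env.grab_frame(n); save(f,n+"0"); pickle.dump(f,open(n+"0.pkl","wb"))
    print(n,f["vertical_fov"],f["cx"],f["cy"],f["k1"],rays(f,[[280,210]])[:2])
E
```

```text
pics
{'t': 0.0, 'joint_pos': array([ 1.18153798,  0.61591778, -0.01261947,  1.42488931,  0.00811201,
        1.10336144, -0.04040251]), 'joint_vel': array([ 0.00145113,  0.00178703, -0.00140784, -0.00113839,  0.00144396,
       -0.00111516,  0.00028951]), 'joint_efforts': array([ 5.29000354e-04, -4.58932078e+01,  2.08974676e-01, -1.65744424e+01,
       -6.11312734e-02,  2.04871385e-02,  2.24011246e-04]), 'position': array([ 0.23038581, -0.60696718,  0.21748526]), 'tool_rot': array([ 9.83588575e-01,  1.80421508e-01, -2.49593092e-04, -1.23783492e-03]), 'contact_force': array([-0.23011685,  1.24900033,  0.63867155]), 'torque': array([0.02764543, 0.02430725, 0.04682454]), 'grip_width': 1.002751596661639}
scene 53.055737026133876 278.65355134854644 211.47010800519143 0.03455895260093696 (array([1.22606154, 0.700483  , 0.7644203 ]), array([[-0.6057769 , -0.56846561, -0.5566899 ]]))
top 47.03789844686004 281.62686766767274 212.62241126211018 -0.09852628101248644 (array([0.3820965 , 0.03987006, 1.37126302]), array([[ 0.1230528 ,  0.00501476, -0.99240806]]))
wrist 59.92587170513434 279.6753626746317 214.32527305383192 -0.08858378533174784 (array([ 0.30797648, -0.57804116,  0.38445837]), array([[-0.26511294, -0.09937978, -0.95915618]]))
```

View pics/scene0.png

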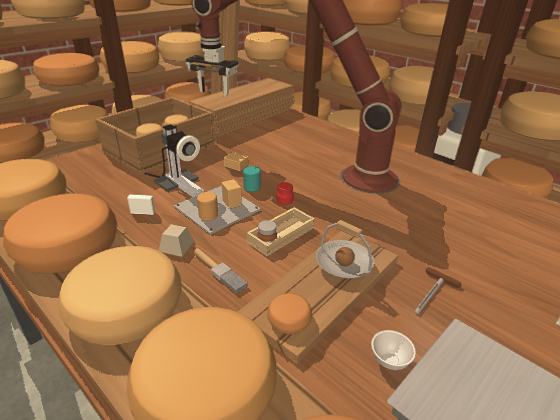

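View pics/top0.png

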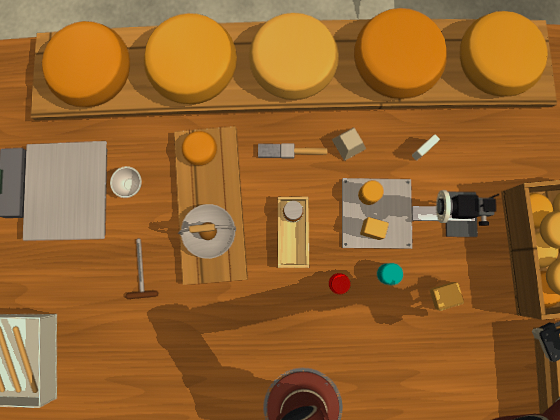

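View pics/wrist0.png

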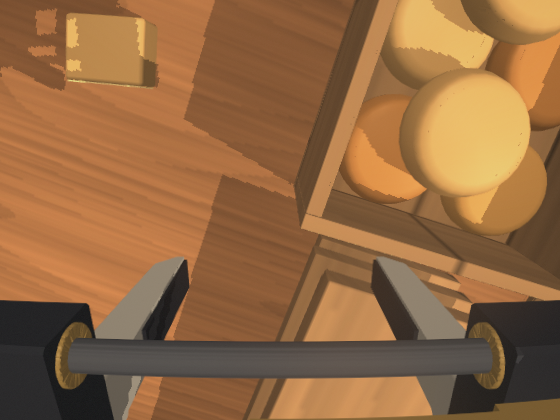

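The scene shows these candidates, with pixels in the top view:
- **Drum:** the orange drum on the plate at (372,191). Its look-alike is the turquoise one at (390,273).
- **Brick:** the orange brick on the plate at (375,229).
- **Jar:** the amber and steel one in the box at (292,210). Its look-alike is the red one at (340,283).
- **Dish:** at (208,231), with the wheel at (199,148).

I choose the orange drum and brick on the plate, and I'll check them in a close crop.

```bash
python3 - <<'E'
from h import *
import pickle
f=pickle.load(open("top0.pkl","rb")); g=pickle.load(open("scene0.pkl","rb"))
im=f["image"]; c=cloud(f)
a=cv2.resize(im[165:290,260:480],None,fx=3.4,fy=3.4,interpolation=cv2.INTER_CUBIC)
cv2.imwrite("pics/crop1.png",a[:,:,::-1])
b=cv2.resize(im[190:275,165:250],None,fx=6,fy=6,interpolation=cv2.INTER_CUBIC)
cv2.imwrite("pics/crop2.png",b[:,:,::-1])
hsv=cv2.cvtColor(im,cv2.COLOR_RGB2HSV)
for n,(x,y) in dict(drum=(372,191),brick=(375,229),jar=(292,210),plate=(350,240),board=(228,200),bowl=(125,180),dishfloor=(208,250)).items():
    print(n,im[y,x],c[y,x].round(4),hsv[y,x])
# segments on top surface by depth
def seg(n,x0,x1,y0,y1,zlo,zhi,ex=None):
    m=np.zeros(im.shape[:2],np.uint8)
    sub=c[y0:y1,x0:x1,2]; m[y0:y1,x0:x1]=((sub>zlo)&(sub<zhi)).astype(np.uint8)
    nl,l,st,ce=cv2.connectedComponentsWithStats(m)
    k=1+np.argmax(st[1:,4]); m=(l==k)
    P=c[m]; print(n,"n",m.sum(),"mean",P.mean(0).round(4),"min",P.min(0).round(4),"max",P.max(0).round(4))
    (cx,cy),(w,h),an=cv2.minAreaRect(P[:,:2].astype(np.float32)); print("   rect",round(cx,4),round(cy,4),round(w,4),round(h,4),round(an,2))
    return m
seg("drum",345,400,170,208,.074,.09)
seg("brick",345,400,212,248,.074,.09)
seg("plate",330,420,170,255,.004,.016)
seg("jar",270,315,190,230,.055,.075)
seg("boxrim",270,315,190,275,.028,.044)
seg("board",165,255,120,290,.02,.032)
seg("grip",165,250,190,275,.13,.18)
seg("wheel",170,230,120,175,.06,.08)
seg("cam",430,500,180,245,.12,.24)
E
```

```text
drum [218 148  40] [ 0.587  -0.2046  0.0811] [ 18 208 218]
brick [218 165  66] [ 0.4833 -0.2073  0.0826] [ 20 178 218]
jar [178 163 145] [0.5434 0.0137 0.0629] [ 16  47 178]
plate [180 164 146] [ 0.4599 -0.1487  0.0098] [ 16  48 180]
board [165 112  50] [0.5817 0.1927 0.0249] [ 16 178 165]
bowl [205 195 170] [0.6531 0.4968 0.0014] [ 21  44 205]
dishfloor [167 153 134] [0.4414 0.248  0.0435] [ 17  50 167]
drum n 376 mean [ 0.5882 -0.2057  0.0811] min [ 0.5593 -0.2356  0.0751] max [ 0.6178 -0.1774  0.0883]
   rect 0.5886 -0.2066 0.0576 0.0584 87.25
brick n 381 mean [ 0.4877 -0.2104  0.0811] min [ 0.4584 -0.2442  0.0745] max [ 0.5168 -0.1774  0.0898]
   rect 0.4878 -0.211 0.0606 0.0471 73.67
plate n 3787 mean [ 0.5325 -0.2304  0.0096] min [ 0.4298 -0.3481  0.004 ] max [ 0.644  -0.1235  0.016 ]
   rect 0.5374 -0.2368 0.2248 0.2087 87.27
jar n 275 mean [0.5445 0.0113 0.0633] min [ 0.5193 -0.0137  0.0562] max [0.5689 0.0357 0.0732]
   rect 0.5439 0.011 0.0493 0.0492 87.51
boxrim n 569 mean [0.4854 0.0126 0.0351] min [ 0.3874 -0.0312  0.0281] max [0.5849 0.0564 0.0426]
   rect 0.4862 0.0123 0.0859 0.1966 89.3
board n 6156 mean [0.5693 0.2389 0.0267] min [0.3485 0.1455 0.0201] max [0.7969 0.3474 0.032 ]
   rect 0.572 0.246 0.4428 0.1797 3.32
grip n 237 mean [0.493  0.2462 0.1546] min [0.483  0.1867 0.13  ] max [0.5045 0.3043 0.1679]
   rect 0.4936 0.2456 0.0178 0.1181 4.32
wheel n 817 mean [0.7268 0.269  0.0694] min [0.6798 0.2226 0.06  ] max [0.7743 0.3161 0.0771]
   rect 0.7297 0.2696 0.0907 0.0908 64.22
cam n 1446 mean [ 0.5243 -0.4158  0.1863] min [ 0.4779 -0.4937  0.1343] max [ 0.5715 -0.355   0.2126]
   rect 0.524 -0.4245 0.1415 0.0824 84.24
```

View pics/crop1.png

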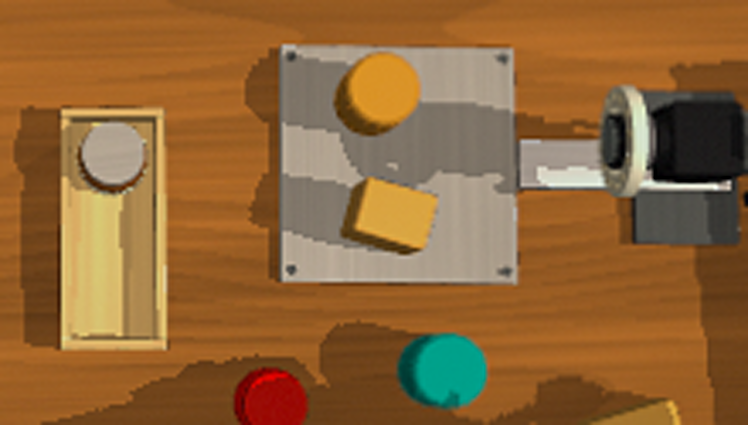

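View pics/crop2.png

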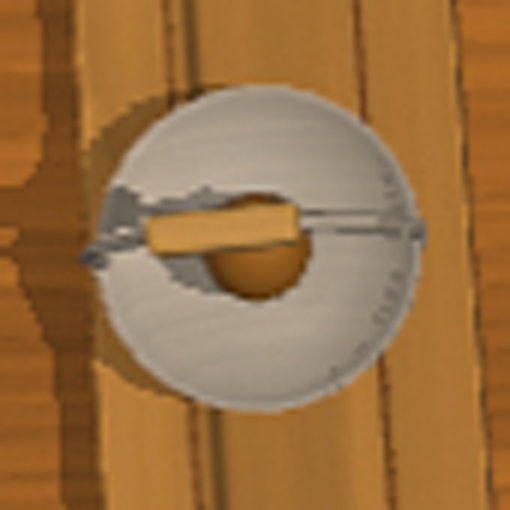

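The crops confirm the choice. The orange drum is at crop pixel (383,90) and the brick at (400,215), both on the plate. The steel-lidded jar is at (112,155) in the box, and the bow runs left to right over the ball. I'll move now, lifting and squaring the tool first.

Request:
servo_tool(
  plan="0 0 6.9 0 0 -0.015 0; 0 0 6.9 0 0 -0.015 0; 0 0 6.9 0 0 -0.012 0; 0 0 0 0.027 -0.030 0 0; 0 0 0 0.027 -0.030 0 0; 0 0 0 0.027 -0.030 0 0; 0 0 0 0.027 -0.030 0 0; 0 0 0 0.027 -0.030 0 0",
  grip_force=25,
)

```text
t: 0.82
position: [0.3594, -0.4635, 0.2562]
tool_rot: [1.0, -0.021, -0.006, -0.001]
contact_force: [-0.4, -1.2, -0.1]
grip_width: 1.004
```

```bash
cat > go.py <<'E'
import sys
from h import *
# usage: go.py x y z jawdeg  (tool x axis angle = jaw+90)
def go(x,y,z,jaw):
    s=env.state(); Rt=R.from_quat(s["tool_rot"])
    a=np.radians(jaw); ty=np.array([np.cos(a),np.sin(a),0]); tz=np.array([0,0,-1.]); tx=np.cross(ty,tz)
    Rg=R.from_matrix(np.c_[tx,ty,tz])
    print("t",round(s["t"],2),"pos",s["position"].round(4),"grip",round(s["grip_width"],3),"F",s["contact_force"].round(1))
    print("turn",(Rt.inv()*Rg).as_rotvec(degrees=True).round(1),"shift tool",Rt.inv().apply(np.array([x,y,z])-s["position"]).round(4),"shift world",(np.array([x,y,z])-s["position"]).round(4))
if __name__=="__main__": go(*map(float,sys.argv[1:5]))
E
python3 go.py .5885 -.206 .17 -90
```

```text
t 0.82 pos [ 0.3594 -0.4635  0.2562] grip 1.004 F [-0.4 -1.2 -0.1]
turn [-0.1  0.7 -2.4] shift tool [ 0.2191 -0.2668  0.084 ] shift world [ 0.2291  0.2575 -0.0862]
```

Request:
servo_tool(
  plan="0 0.7 -2.4 0.026 -0.031 0 0; 0 0 0 0.027 -0.030 0 0; 0 0 0 0.027 -0.030 0 0; 0 0 0 0.027 -0.030 0 0; 0 0 0 0.027 -0.030 0.008 0; 0 0 0 0.027 -0.030 0.018 0; 0 0 0 0.027 -0.030 0.018 0; 0 0 0 0.024 -0.026 0.018 0",
)

```text
t: 1.48
position: [0.5756, -0.2221, 0.1998]
tool_rot: [1.0, 0.001, 0.004, -0.0]
contact_force: [0.9, -0.3, 0.6]
grip_width: 0.997
```

```bash
python3 go.py .5885 -.206 .14 -90; python3 - <<'E'
from h import *
f=env.grab_frame("wrist"); save(f,"w1")
E
```

```text
t 1.48 pos [ 0.5756 -0.2221  0.1998] grip 0.997 F [ 0.9 -0.3  0.6]
turn [-0.  -0.5  0.2] shift tool [ 0.0124 -0.0161  0.0599] shift world [ 0.0129  0.0161 -0.0598]
```

View pics/w1.png

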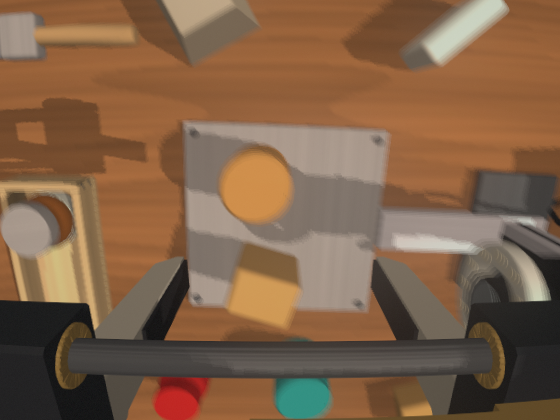

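The wrist view shows the plate squarely. The drum top is at (256,184), the brick at (264,288), and the box with the jar at the left. I'll measure both tops and the plate's outline here.

```bash
cat > meas.py <<'E'
from h import *
def top(f,lo,hi,box,zt):
    c=cloud(f); m=((c[...,2]>lo)&(c[...,2]<hi)&(c[...,0]>box[0])&(c[...,0]<box[1])&(c[...,1]>box[2])&(c[...,1]<box[3])).astype(np.uint8)
    nl,l,st,ce=cv2.connectedComponentsWithStats(m); k=1+np.argmax(st[1:,4]); m=(l==k).astype(np.uint8)
    cn=max(cv2.findContours(m,cv2.RETR_EXTERNAL,cv2.CHAIN_APPROX_NONE)[0],key=len)[:,0]
    P=onplane(f,cn,zt)[:,:2].astype(np.float32)
    return P,c[m>0]
def rep(n,P):
    (a,b),r=cv2.minEnclosingCircle(P); (cx,cy),(w,h),an=cv2.minAreaRect(P)
    print(n,"circ",round(a,4),round(b,4),round(r,4)," rect",round(cx,4),round(cy,4),round(w,4),round(h,4),round(an,2), "mid",((P.min(0)+P.max(0))/2).round(4))
E
python3 - <<'E'
from meas import *
f=env.grab_frame("wrist")
for n,b in dict(drum=(.54,.64,-.26,-.15),brick=(.44,.53,-.27,-.15)).items():
    P,Q=top(f,.077,.087,b,.082); rep(n,P); print(Q.mean(0).round(4))
P,Q=top(f,.005,.015,(.4,.68,-.335,-.1),.01); rep("plate",P)
E
```

```text
drum circ 0.591 -0.2039 0.03  rect 0.5912 -0.2039 0.0588 0.0589 1.1 mid [ 0.5912 -0.2039]
[ 0.5918 -0.204   0.0826]
brick circ 0.4913 -0.2085 0.0362  rect 0.4918 -0.2086 0.0599 0.0477 72.47 mid [ 0.4916 -0.2086]
[ 0.4925 -0.2087  0.0824]
plate circ 0.5374 -0.227 0.1399  rect 0.5376 -0.2315 0.2081 0.2006 87.61 mid [ 0.5379 -0.23  ]
```

```bash
python3 go.py .490 -.209 .10 -107
```

```text
t 1.58 pos [ 0.5771 -0.2136  0.196 ] grip 0.997 F [-0.   0.4  0.5]
turn [-0.6 -0.1 17.9] shift tool [-0.0874 -0.0051  0.0957] shift world [-0.0871  0.0046 -0.096 ]
```

Request:
servo_tool(
  plan="-0.6 0 6 -0.029 -0.002 0 0; 0 0 6 -0.029 0 0 0; 0 0 5 -0.028 0.004 0.01 0; 0 0 0 0 0 0.025 0; 0 0 0 0 0 0.025 0; 0 0 0 0 0 0.01 0",
)

```text
t: 2.08
position: [0.4887, -0.2056, 0.1233]
tool_rot: [0.99, -0.144, 0.002, 0.001]
contact_force: [-1.1, -0.5, -0.2]
grip_width: 1.001
```

```bash
python3 go.py .490 -.209 .048 -107
```

```text
t 2.08 pos [ 0.4887 -0.2056  0.1233] grip 1.001 F [-1.1 -0.5 -0.2]
turn [ 0.  -0.3  0.4] shift tool [0.0019 0.0028 0.0753] shift world [ 0.0013 -0.0034 -0.0753]
```

Request:
servo_tool(
  plan="0 0 0 0.001 0.002 0.025 0; 0 0 0 0 0 0.020 0; 0 0 0 0 0 0.010 0; 0 0 0 0 0 0.006 0; 0 0 0 0 0 0 0",
)

```text
t: 2.5
position: [0.4857, -0.2094, 0.0576]
tool_rot: [0.989, -0.145, -0.0, 0.001]
contact_force: [0.6, 0.6, -0.6]
grip_width: 1.001
```

```bash
python3 go.py .490 -.209 .048 -107; python3 - <<'E'
from h import *
f=env.grab_frame("wrist"); save(f,"w2")
E
```

```text
t 2.5 pos [ 0.4857 -0.2094  0.0576] grip 1.001 F [ 0.6  0.6 -0.6]
turn [0.1 0.  0.3] shift tool [ 0.004  -0.0016  0.0096] shift world [ 0.0043  0.0004 -0.0096]
```

View pics/w2.png

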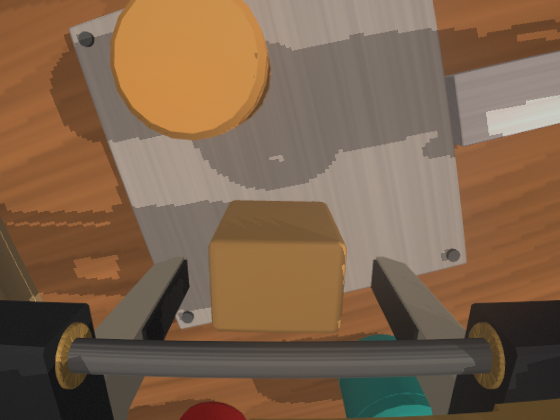

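The brick sits square and centred between the fingers, spanning columns 210–344 between pads at 188 and 372. I'll go down the last centimetre and close.

Request:
servo_tool(
  plan="0 0 0 0.004 -0.001 0.008 0; 0 0 0 0 0 0.002 0; 0 0 0 0 0 0 0.6; 0 0 0 0 0 0 0.6; 0 0 0 0 0 0 0.6; 0 0 0 0 0 0 0.6",
)

```text
t: 3.05
position: [0.4933, -0.211, 0.0505]
tool_rot: [0.989, -0.145, 0.004, 0.002]
contact_force: [0.4, -1.2, 0.2]
grip_width: 0.765
```

```bash
python3 go.py .489 .012 .14 -90
```

```text
t 3.05 pos [ 0.4933 -0.211   0.0505] grip 0.765 F [ 0.4 -1.2  0.2]
turn [  0.2  -0.4 -16.7] shift tool [-0.0675 -0.2122 -0.0904] shift world [-0.0043  0.223   0.0895]
```

Request:
servo_tool(
  plan="0 0 0 0 0 0 0.6; 0 0 0 0 0 0 0.6; 0 0 0 0 0 0 0.6; 0 0 0 0 0 0 0.6",
)

```text
t: 3.38
position: [0.4934, -0.2108, 0.051]
tool_rot: [0.989, -0.145, 0.004, 0.002]
contact_force: [-0.5, 0.5, -1.1]
grip_width: 0.644
```

Request:
servo_tool(
  plan="0 0 0 0 0 -0.02 0.6; 0 0 0 0 0 -0.03 0.6; 0 0 0 0 0 -0.03 0.6; 0 0 0 0 0 -0.02 0.6",
)

```text
t: 3.72
position: [0.4876, -0.2084, 0.148]
tool_rot: [0.989, -0.145, -0.005, -0.0]
contact_force: [0.6, 1.2, -2.0]
grip_width: 0.642
```

```bash
python3 go.py .489 .012 .14 -90; python3 - <<'E'
from meas import *
import pickle
f=env.grab_frame("wrist"); save(f,"w3")
f=env.grab_frame("top"); save(f,"t3")
E
```

```text
t 3.72 pos [ 0.4876 -0.2084  0.148 ] grip 0.642 F [ 0.6  1.2 -2. ]
turn [ -0.    0.5 -16.7] shift tool [-0.0618 -0.2115  0.0085] shift world [ 0.0014  0.2204 -0.008 ]
```

View pics/w3.png

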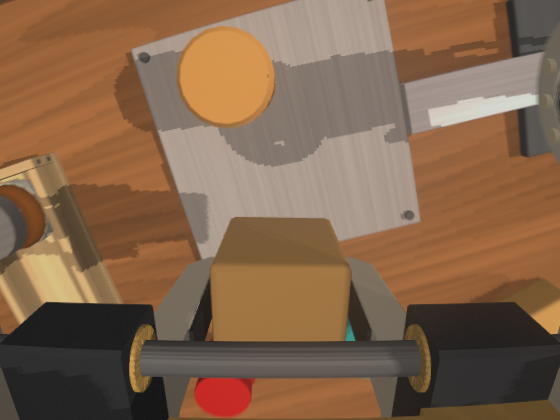

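The brick is held, with its front face between the pads at (280,280). I'll carry it towards the box and stop short to look at the box.

Request:
servo_tool(
  plan="0 0.5 -5.6 -0.009 -0.029 0 0.6; 0 0 -5.6 -0.006 -0.029 0 0.6; 0 0 -5.5 -0.003 -0.03 0 0.6; 0 0 0 0 -0.036 0 0.6; 0 0 0 0 -0.036 0 0.6; 0 0 0 0 -0.03 0 0.6; 0 0 0 0 -0.015 0 0.6; 0 0 0 0 0 0 0.6",
)

```text
t: 4.48
position: [0.4809, 0.0033, 0.1378]
tool_rot: [1.0, 0.004, -0.005, 0.002]
contact_force: [0.2, 0.1, -2.2]
grip_width: 0.644
```

```bash
python3 go.py .489 .012 .14 -90; python3 - <<'E'
from meas import *
f=env.grab_frame("wrist"); save(f,"w4")
P,Q=top(f,.058,.070,(.51,.6,-.04,.06),.064); rep("jar",P); print(Q.mean(0))
E
```

```text
t 4.48 pos [0.4809 0.0033 0.1378] grip 0.644 F [ 0.2  0.1 -2.2]
turn [0.2 0.5 0.4] shift tool [ 0.0082 -0.0086 -0.0023] shift world [0.0081 0.0087 0.0022]
jar circ 0.5463 0.013 0.0258  rect 0.5463 0.0128 0.0504 0.05 0.25 mid [0.5463 0.0128]
[0.54674697 0.01286379 0.06475562]
```

View pics/w4.png

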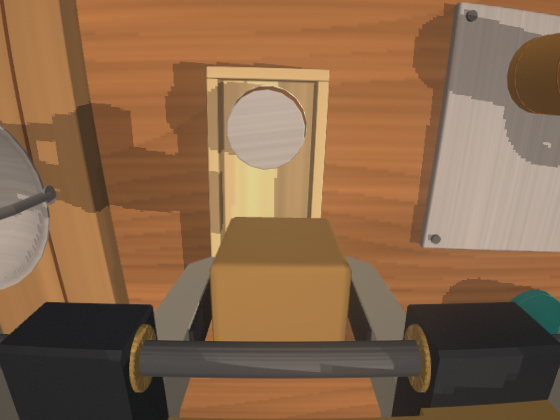

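The brick is at (280,280), with the box beyond it. The jar lid is at (266,128) and the box rims are at columns 213 and 322. I'll measure the rim lines, the jar and the held brick in this one view.

```bash
python3 - <<'E'
from meas import *
f=env.grab_frame("wrist"); s=env.state()
c=cloud(f)
m=(abs(c[...,2]-.036)<.004)&(c[...,0]>.46)&(c[...,0]<.62)&(c[...,1]>-.06)&(c[...,1]<.09)
Q=c[m]; print("rim n",len(Q),Q.min(0),Q.max(0))
for x in np.arange(.50,.575,.01):
    q=Q[abs(Q[:,0]-x)<.004]
    L=q[q[:,1]>.03];Rr=q[q[:,1]<-.01]
    if len(L) and len(Rr): print(round(x,3),L[:,1].min().round(4),L[:,1].max().round(4),Rr[:,1].min().round(4),Rr[:,1].max().round(4))
P,_=top(f,.057,.072,(.51,.6,-.04,.06),.064); rep("jar",P)
# held brick: top surface near tcp
print("tcp",s["position"],R.from_quat(s["tool_rot"]).as_matrix()[:,0])
m=(c[...,0]>.43)&(c[...,0]<.53)&(abs(c[...,1]-s["position"][1])<.05)&(c[...,2]>.1)&(c[...,2]<.2)
ys,xs=np.where(m); im=f["image"]
for r in (225,240,260,290,320): print(r,[(col,c[r,col].round(4).tolist()) for col in (235,280,325)])
E
```

```text
rim n 5247 [ 0.46011141 -0.03101752  0.03200702] [0.58816526 0.05824013 0.03978154]
0.5 0.0492 0.0572 -0.0286 -0.0208
0.51 0.049 0.0566 -0.029 -0.021
0.52 0.0489 0.056 -0.0293 -0.0212
0.53 0.0479 0.0564 -0.0298 -0.0215
0.54 0.0478 0.0557 -0.0299 -0.014
0.55 0.0475 0.056 -0.0303 -0.0129
0.56 0.0349 0.0555 -0.0301 -0.01
0.57 0.0304 0.056 -0.0305 -0.0226
jar circ 0.5462 0.0131 0.0257  rect 0.5463 0.0128 0.0509 0.0499 0.15 mid [0.5463 0.0127]
tcp [ 0.48099417 -0.00103095  0.13798096] [ 0.99995617  0.00194841 -0.00915814]
225 [(235, [0.4992, 0.026, 0.1166]), (280, [0.499, 0.0015, 0.1158]), (325, [0.4984, -0.0234, 0.1139])]
240 [(235, [0.4995, 0.0234, 0.1394]), (280, [0.4994, 0.0016, 0.139]), (325, [0.4989, -0.0204, 0.1377])]
260 [(235, [0.5005, 0.0207, 0.1644]), (280, [0.4998, 0.0018, 0.1628]), (325, [0.4999, -0.0173, 0.163])]
290 [(235, [0.489, 0.0205, 0.1692]), (280, [0.489, 0.0018, 0.1692]), (325, [0.4892, -0.017, 0.1695])]
320 [(235, [0.4739, 0.0212, 0.1686]), (280, [0.4746, 0.0017, 0.1695]), (325, [0.4743, -0.0177, 0.1692])]
```

Request:
servo_tool(
  plan="0 0.5 0 0.009 -0.008 0 0.6; 0 0 0 0.006 -0.005 0.01 0.6; 0 0 0 0 0 0.02 0.6; 0 0 0 0 0 0 0.6; 0 0 0 0 0 0 0.6",
)

```text
t: 5.0
position: [0.4996, 0.0044, 0.1048]
tool_rot: [1.0, -0.006, 0.001, 0.006]
contact_force: [0.6, 0.5, -1.2]
grip_width: 0.645
```

```bash
cat > held.py <<'E'
from meas import *
f=env.grab_frame("wrist"); s=env.state(); c=cloud(f); save(f,"held_%05d"%int(s["t"]*100))
print(s["t"],"tcp",s["position"].round(4),R.from_quat(s["tool_rot"]).as_rotvec(degrees=True).round(1),s["contact_force"].round(1))
z=c[300,280,2]; P,Q=top(f,z-.006,z+.008,(.38,.54,-.06,.09),z); rep("held top z %.4f"%z,P); print("front x",P[:,0].max())
P,_=top(f,.057,.072,(.51,.6,-.04,.06),.064); rep("jar",P)
m=(abs(c[...,2]-.036)<.004)&(c[...,0]>.5)&(c[...,0]<.57)
q=c[m]; L=q[(q[:,1]>.045)&(q[:,1]<.07)];Rr=q[(q[:,1]<-.02)&(q[:,1]>-.04)]
if len(L) and len(Rr): print("rim mid",(np.median(L[:,1])+np.median(Rr[:,1]))/2)
E
python3 held.py
```

```text
5.05 tcp [0.499  0.0042 0.1046] [ 1.793e+02 -1.100e+00  1.000e-01] [ 0.  -0.2 -1.2]
held top z 0.1372 circ 0.5045 0.0045 0.0485  rect 0.5025 0.0045 0.0969 0.0384 88.8 mid [0.5024 0.0045]
front x 0.52207315
jar circ 0.5466 0.0129 0.0259  rect 0.5464 0.0131 0.0509 0.0512 26.6 mid [0.5466 0.0131]
rim mid 0.01308792396418434
```

```bash
python3 - <<'E'
from meas import *
f=env.grab_frame("wrist"); s=env.state(); c=cloud(f); save(f,"w5")
for r in range(220,330,12): print(r,c[r,280].round(4))
hs=cv2.cvtColor(f["image"],cv2.COLOR_RGB2HSV)
for r in (290,310): print(r,[ (x,c[r,x].round(4).tolist()) for x in (205,212,216,220,338,342,346,350,354)])
E
python3 go.py .4975 .0135 .06 -91.3
```

```text
220 [0.5176 0.0035 0.0739]
232 [0.5176 0.0037 0.0942]
244 [0.518  0.004  0.1118]
256 [0.518  0.0042 0.126 ]
268 [0.5169 0.0043 0.1356]
280 [0.5116 0.0044 0.1359]
292 [0.5065 0.0044 0.1369]
304 [0.5008 0.0045 0.1369]
316 [0.4943 0.0046 0.1358]
328 [0.4883 0.0047 0.136 ]
290 [(205, [0.5079, 0.0356, 0.137]), (212, [0.5064, 0.0332, 0.1342]), (216, [0.5069, 0.0313, 0.1352]), (220, [0.5075, 0.0294, 0.1362]), (338, [0.507, -0.0197, 0.137]), (342, [0.5063, -0.0216, 0.136]), (346, [0.5059, -0.0234, 0.1354]), (350, [0.5048, -0.0256, 0.1333]), (354, [0.5065, -0.0265, 0.1366])]
310 [(205, [0.5027, 0.0347, 0.1439]), (212, [0.496, 0.0341, 0.1332]), (216, [0.4967, 0.0322, 0.1343]), (220, [0.4979, 0.0301, 0.1362]), (338, [0.4976, -0.02, 0.1374]), (342, [0.4969, -0.0219, 0.1364]), (346, [0.4969, -0.0237, 0.1364]), (350, [0.4974, -0.0252, 0.1373]), (354, [0.5017, -0.0252, 0.1443])]
t 5.1 pos [0.4991 0.0044 0.1051] grip 0.646 F [ 0.4  0.5 -0.8]
turn [ 0.7 -0.1  0.6] shift tool [-0.0018 -0.0096  0.045 ] shift world [-0.0016  0.0091 -0.0451]
```

View pics/w5.png

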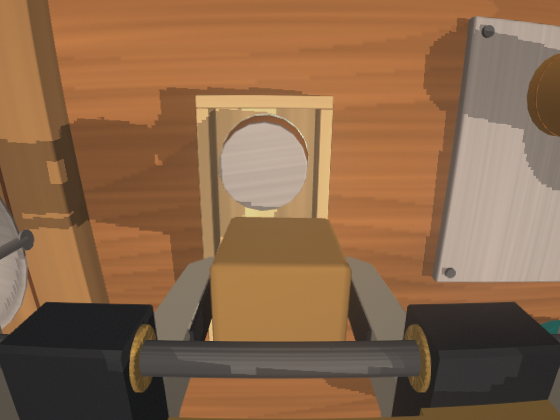

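Request:
servo_tool(
  plan="0.7 0 0.6 -0.003 -0.010 0 0.6; 0 0 0 0 0 0 0.6; 0 0 0 0 0 0.012 0.6; 0 0 0 0 0 0 0.6",
)

```text
t: 5.43
position: [0.4975, 0.0151, 0.0952]
tool_rot: [1.0, -0.012, 0.004, -0.001]
contact_force: [-0.9, 0.1, -2.2]
grip_width: 0.645
```

```bash
cat > hb.py <<'E'
from meas import *
f=env.grab_frame("wrist"); s=env.state(); c=cloud(f); save(f,"hb_%05d"%int(s["t"]*100))
print(s["t"],"tcp",s["position"].round(4),R.from_quat(s["tool_rot"]).as_matrix()[:,0].round(3),R.from_quat(s["tool_rot"]).as_matrix()[:2,2].round(3),s["contact_force"].round(1))
print("front",c[240:256:5,280].round(4).tolist(),"L/R front",c[248,235].round(4),c[248,325].round(4),"top",c[300,280].round(4))
m=(abs(c[...,2]-.036)<.004)
for x in (.52,.54,.56):
    q=c[m&(abs(c[...,0]-x)<.006)]; L=q[(q[:,1]>.045)&(q[:,1]<.07),1];Rr=q[(q[:,1]<-.02)&(q[:,1]>-.04),1]
    if len(L) and len(Rr): print(x,"rim",np.median(L).round(4),np.median(Rr).round(4),"mid",round((np.median(L)+np.median(Rr))/2,4))
E
python3 hb.py
```

```text
5.4833 tcp [0.4985 0.015  0.0962] [ 1.    -0.025  0.01 ] [0.01  0.003] [ 0.2  0.3 -1.7]
front [[0.5164, 0.0146, 0.0972], [0.5163, 0.0146, 0.1037], [0.5164, 0.0146, 0.11], [0.5164, 0.0146, 0.1156]] L/R front [0.5166 0.0353 0.1069] [ 0.5152 -0.0062  0.1058] top [0.5016 0.0149 0.1285]
0.52 rim 0.0524 -0.025 mid 0.0137
0.54 rim 0.0521 -0.0254 mid 0.0134
0.56 rim 0.0512 -0.0261 mid 0.0126
```

```bash
python3 go.py .4965 .0148 .048 -91.5
```

```text
t 5.48 pos [0.4985 0.015  0.0962] grip 0.644 F [ 0.2  0.3 -1.7]
turn [-0.2 -0.5  0.1] shift tool [-0.0025  0.0004  0.0482] shift world [-0.002  -0.0002 -0.0482]
```

Request:
servo_tool(
  plan="0 -0.5 0 -0.0025 0 0.016 0.6; 0 0 0 0 0 0.016 0.6; 0 0 0 0 0 0.008 0.6; 0 0 0 0 0 0 0.6; 0 0 0 0 0 0 0.6",
)

```text
t: 5.9
position: [0.4994, 0.0156, 0.0592]
tool_rot: [1.0, -0.012, 0.004, -0.002]
contact_force: [0.9, -0.1, -1.5]
grip_width: 0.65
```

```bash
python3 hb.py;python3 go.py .4965 .0148 .048 -91.5
```

```text
5.95 tcp [0.4995 0.0156 0.0594] [ 1.    -0.025  0.009] [0.009 0.004] [ 0.4  0.2 -1.2]
front [[0.5178, 0.0151, 0.0598], [0.5184, 0.0151, 0.068], [0.5184, 0.015, 0.0741], [0.5179, 0.015, 0.0788]] L/R front [0.5191 0.0356 0.0722] [ 0.5176 -0.0056  0.0712] top [0.5024 0.0154 0.0907]
0.52 rim 0.0522 -0.0249 mid 0.0137
0.54 rim 0.0516 -0.0253 mid 0.0132
0.56 rim 0.0512 -0.0258 mid 0.0127
t 5.95 pos [0.4995 0.0156 0.0594] grip 0.646 F [ 0.4  0.2 -1.2]
turn [-0.2 -0.5  0.1] shift tool [-0.0031  0.0009  0.0113] shift world [-0.003  -0.0008 -0.0114]
```

Request:
servo_tool(
  plan="0 -0.5 0 -0.005 0.0005 0 0.6; 0 0 0 0 0 0 0.6; 0 0 0 0 0 0 0.6",
)

```text
t: 6.2
position: [0.4955, 0.0152, 0.0613]
tool_rot: [1.0, -0.013, 0.002, -0.002]
contact_force: [-0.2, 0.0, -1.9]
grip_width: 0.647
```

```bash
python3 hb.py;python3 go.py .4955 .0148 .048 -91.5
```

```text
6.25 tcp [0.4954 0.0152 0.0613] [ 1.    -0.025  0.003] [0.003 0.004] [ 1.   0.2 -1.7]
front [[0.5145, 0.0147, 0.0633], [0.5143, 0.0147, 0.0694], [0.5143, 0.0147, 0.0754], [0.5142, 0.0146, 0.081]] L/R front [0.5152 0.0352 0.0741] [ 0.5132 -0.0062  0.0717] top [0.4984 0.015  0.0923]
0.52 rim 0.0523 -0.0249 mid 0.0137
0.54 rim 0.0516 -0.0254 mid 0.0131
0.56 rim 0.051 -0.0258 mid 0.0126
t 6.25 pos [0.4954 0.0152 0.0613] grip 0.643 F [ 1.   0.2 -1.7]
turn [-0.2 -0.2  0.1] shift tool [0.     0.0004 0.0133] shift world [ 0.0001 -0.0004 -0.0133]
```

Front face is 3 mm short of the jar edge and on the centre line. Going down.

Request:
servo_tool(
  plan="0 0 0 -0.0005 0 0.008 0.6; 0 0 0 0 0 0.004 0.6; 0 0 0 0 0 0.002 0.6; 0 0 0 0 0 0 0.6",
)

```text
t: 6.58
position: [0.4959, 0.0153, 0.0471]
tool_rot: [1.0, -0.013, 0.003, -0.002]
contact_force: [-0.8, -0.3, 4.5]
grip_width: 0.642
```

```bash
python3 hb.py
```

```text
6.6333 tcp [0.4959 0.0152 0.0472] [ 1.    -0.025  0.006] [0.006 0.004] [-0.  -0.6 -1.2]
front [[0.515, 0.0148, 0.0496], [0.5149, 0.0148, 0.0559], [0.5145, 0.0148, 0.0608], [0.515, 0.0147, 0.0679]] L/R front [0.5154 0.0354 0.0596] [ 0.5137 -0.006   0.0578] top [0.4987 0.0151 0.078 ]
0.52 rim 0.0521 -0.0248 mid 0.0136
0.54 rim 0.0517 -0.0253 mid 0.0132
0.56 rim 0.0511 -0.0256 mid 0.0127
```

Top at 0.078, so the brick stands on the box floor. Release and rise.

Request:
servo_tool(
  plan="0 0 0 0 0 0 0; 0 0 0 0 0 0 0; 0 0 0 0 0 0 0; 0 0 0 0 0 0 0; 0 0 0 0 0 -0.01 0; 0 0 0 0 0 -0.025 0; 0 0 0 0 0 -0.035 0; 0 0 0 0 0 -0.03 0",
)

```text
t: 7.3
position: [0.4912, 0.0146, 0.1464]
tool_rot: [1.0, -0.012, -0.004, -0.002]
contact_force: [1.2, 0.2, -0.7]
grip_width: 1.001
```

```bash
python3 go.py .5905 -.205 .14 -90; python3 - <<'E'
from meas import *
f=env.grab_frame("wrist"); save(f,"w6")
P,_=top(f,.074,.082,(.45,.54,-.04,.06),.078); rep("brick",P)
P,_=top(f,.058,.070,(.52,.6,-.04,.06),.064); rep("jar",P)
P,_=top(f,.031,.041,(.38,.62,-.06,.09),.036); rep("rim",P)
E
```

```text
t 7.3 pos [0.4912 0.0146 0.1464] grip 1.001 F [ 1.2  0.2 -0.7]
turn [-0.2  0.5 -1.4] shift tool [0.1048 0.2171 0.0049] shift world [ 0.0993 -0.2196 -0.0064]
brick circ 0.4924 0.016 0.0358  rect 0.4929 0.0159 0.0593 0.046 87.46 mid [0.4927 0.016 ]
jar circ 0.5473 0.013 0.0258  rect 0.5473 0.0129 0.0505 0.0511 25.69 mid [0.5472 0.0131]
rim circ 0.4878 0.0142 0.1073  rect 0.4884 0.0143 0.0866 0.198 88.71 mid [0.4882 0.0143]
```

View pics/w6.png

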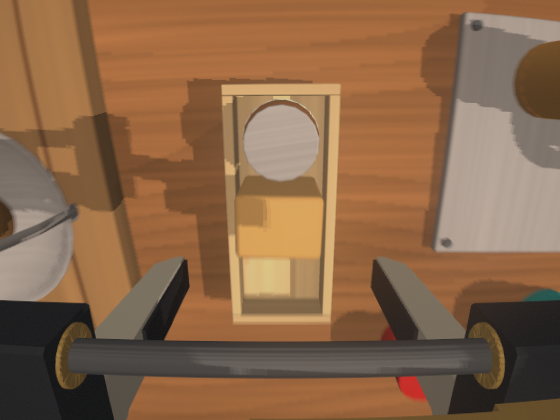

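The brick stands upright behind the jar, with its top at (280,222) and a free bay at the near end. On to the drum.

Request:
servo_tool(
  plan="0 0.5 -1.4 0.017 0.036 0 0; 0 0 0 0.017 0.037 0 0; 0 0 0 0.017 0.037 0 0; 0 0 0 0.017 0.037 0 0; 0 0 0 0.017 0.037 0 0; 0 0 0 0.013 0.028 0.005 0; 0 0 0 0 0 0.01 0; 0 0 0 0 0 0 0",
)

```text
t: 8.02
position: [0.6013, -0.2023, 0.148]
tool_rot: [1.0, 0.006, 0.016, -0.001]
contact_force: [-0.1, 0.2, -0.8]
grip_width: 1.001
```

```bash
python3 go.py .591 -.2045 .048 -90
```

```text
t 8.02 pos [ 0.6013 -0.2023  0.148 ] grip 1.001 F [-0.1  0.2 -0.8]
turn [-0.1 -1.8  0.7] shift tool [-0.0135  0.0022  0.0996] shift world [-0.0103 -0.0022 -0.1   ]
```

Request:
servo_tool(
  plan="0 -1.8 0.7 -0.012 0.002 0.02 0; 0 0 0 0 0 0.03 0; 0 0 0 0 0 0.025 0; 0 0 0 0 0 0.01 0; 0 0 0 0 0 0 0",
)

```text
t: 8.43
position: [0.5877, -0.2002, 0.0611]
tool_rot: [1.0, 0.001, -0.001, -0.002]
contact_force: [0.6, 1.0, 0.4]
grip_width: 0.997
```

```bash
python3 go.py .591 -.2045 .048 -90;  python3 - <<'E'
from h import *
f=env.grab_frame("wrist"); save(f,"w7")
E
```

```text
t 8.43 pos [ 0.5877 -0.2002  0.0611] grip 0.997 F [0.6 1.  0.4]
turn [-0.2  0.2  0.1] shift tool [0.0033 0.0043 0.013 ] shift world [ 0.0033 -0.0043 -0.0131]
```

View pics/w7.png

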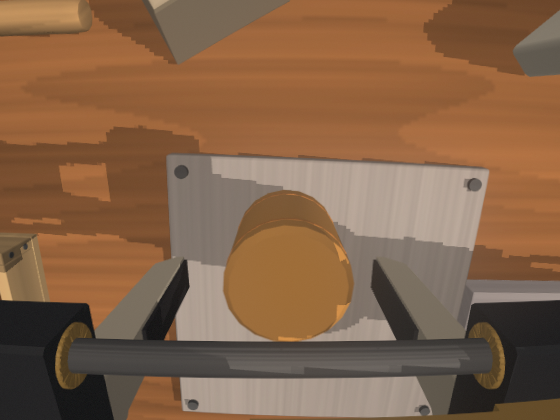

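The drum top is at (288,280), a little right of the fingers' midline at 280. I'll shift 4 mm, go down and close.

Request:
servo_tool(
  plan="0 0 0 0.003 0.004 0.008 0; 0 0 0 0 0 0.005 0; 0 0 0 0 0 0 0.6; 0 0 0 0 0 0 0.6; 0 0 0 0 0 0 0.6; 0 0 0 0 0 0 0.6; 0 0 0 0 0 0 0.6; 0 0 0 0 0 0 0.6",
)

```text
t: 9.15
position: [0.5954, -0.2037, 0.054]
tool_rot: [1.0, 0.002, 0.004, -0.0]
contact_force: [-0.1, 0.1, -1.9]
grip_width: 0.641
```

Request:
servo_tool(
  plan="0 0 0 0 0 0 0.6; 0 0 0 0 0 0 0.6; 0 0 0 0 0 -0.015 0.6; 0 0 0 0 0 -0.03 0.6; 0 0 0 0 0 -0.03 0.6; 0 0 0 0 0 -0.02 0.6; 0 0 0 0 0 0 0.6",
)

```text
t: 9.73
position: [0.5912, -0.2027, 0.1481]
tool_rot: [1.0, 0.002, -0.002, -0.002]
contact_force: [0.7, 0.2, -0.7]
grip_width: 0.641
```

```bash
python3 go.py .436 .0155 .14 -91.3
```

```text
t 9.73 pos [ 0.5912 -0.2027  0.1481] grip 0.641 F [ 0.7  0.2 -0.7]
turn [-0.3  0.2  1.6] shift tool [-0.1542 -0.2188  0.0096] shift world [-0.1552  0.2182 -0.0081]
```

Request:
servo_tool(
  plan="0 0 1.6 -0.021 -0.030 0 0.6; 0 0 0 -0.022 -0.031 0 0.6; 0 0 0 -0.022 -0.031 0 0.6; 0 0 0 -0.022 -0.031 0 0.6; 0 0 0 -0.022 -0.031 0 0.6; 0 0 0 -0.022 -0.031 0 0.6; 0 0 0 -0.018 -0.025 0 0.6; 0 0 0 0 0 0 0.6",
)

```text
t: 10.4
position: [0.4362, 0.0147, 0.1398]
tool_rot: [1.0, -0.016, -0.006, 0.0]
contact_force: [-0.3, -1.1, -2.2]
grip_width: 0.642
```

```bash
python3 go.py .436 .0155 .14 -91.3; python3 - <<'E'
from h import *
f=env.grab_frame("wrist"); save(f,"w8")
f=env.grab_frame("scene"); save(f,"s8")
E
```

```text
t 10.4 pos [0.4362 0.0147 0.1398] grip 0.642 F [-0.3 -1.1 -2.2]
turn [ 0.   0.6 -0.5] shift tool [-0.0002 -0.0008 -0.0002] shift world [-0.0002  0.0008  0.0002]
```

View pics/w8.png

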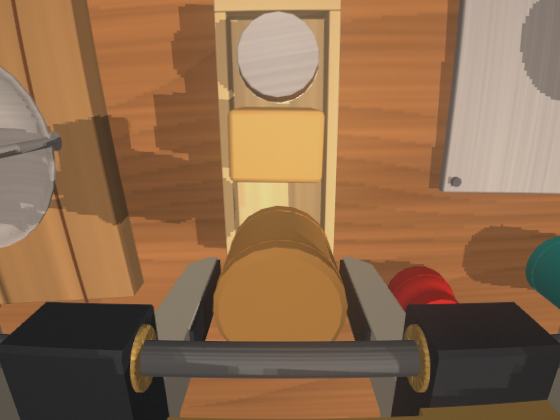

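The drum is held at (281,290). The brick's top at (277,145) and its near edge at row 180 lie ahead of it. I'll measure the gap.

```bash
cat > hd.py <<'E'
from meas import *
f=env.grab_frame("wrist"); s=env.state(); c=cloud(f); save(f,"hd_%05d"%int(s["t"]*100))
print(s["t"],"tcp",s["position"].round(4),R.from_quat(s["tool_rot"]).as_matrix()[:2,2].round(3),s["contact_force"].round(1))
zt=c[310,280,2]
print("top z",zt.round(4))
q=c[(abs(c[...,0]-s["position"][0])<.045)&(c[...,2]<zt-.01)&(c[...,2]>zt-.035)&(abs(c[...,1]-s["position"][1])<.02)]
i=np.argsort(q[:,0])[-30:]; print("drum front",q[i].mean(0).round(4))
P,_=top(f,.073,.083,(.455,.54,-.04,.06),.078); rep("brick",P); print("brick back",P[:,0].min().round(4))
P,_=top(f,.031,.041,(.40,.62,-.06,.09),.036); m=(P[:,0]>.46)&(P[:,0]<.52)
q=P[m]; print("walls outer",q[:,1].min().round(4),q[:,1].max().round(4))
E
python3 hd.py
```

```text
10.55 tcp [0.4417 0.0085 0.1406] [-0.004 -0.004] [ 0.   0.5 -1.1]
top z 0.1696
drum front [0.4656 0.0111 0.1541]
brick circ 0.4918 0.0156 0.0357  rect 0.4923 0.0158 0.0594 0.0459 87.28 mid [0.4921 0.0159]
brick back 0.4685
walls outer -0.0295 0.058
```

Request:
servo_tool(
  plan="0 0 0 -0.002 -0.006 0.01 0.6; 0 0 0 0 0 0.02 0.6; 0 0 0 0 0 0 0.6; 0 0 0 0 0 0 0.6; 0 0 0 0 0 0 0.6",
)

```text
t: 10.97
position: [0.4445, 0.0069, 0.1095]
tool_rot: [1.0, -0.027, -0.0, 0.004]
contact_force: [0.0, -0.4, -2.6]
grip_width: 0.638
```

```bash
python3 hd.py; python3 go.py .4355 .0152 .05 -91
```

```text
11.0167 tcp [0.4448 0.0068 0.1097] [ 0.    -0.008] [-0.8 -0.9 -1.9]
top z 0.1381
drum front [0.4692 0.0081 0.1157]
brick circ 0.4845 0.0121 0.0428  rect 0.4854 0.0132 0.0617 0.0629 0.11 mid [0.4853 0.0132]
brick back 0.4545
walls outer -0.0294 0.0581
t 11.02 pos [0.4448 0.0068 0.1097] grip 0.641 F [-0.8 -0.9 -1.9]
turn [ 0.5 -0.  -2.1] shift tool [-0.0098 -0.0083  0.0596] shift world [-0.0093  0.0084 -0.0597]
```

Request:
servo_tool(
  plan="0.5 0 -2 -0.006 -0.009 0 0.6; 0 0 0 0 0 0 0.6; 0 0 0 0 0 0 0.6; 0 0 0 0 0 0 0.6",
)

```text
t: 11.35
position: [0.4416, 0.016, 0.1117]
tool_rot: [1.0, -0.009, 0.004, -0.001]
contact_force: [0.4, 0.3, -1.9]
grip_width: 0.641
```

```bash
python3 hd.py; python3 go.py .4395 .0152 .05 -91
```

```text
11.4 tcp [0.4418 0.0159 0.1117] [0.008 0.001] [-0.2  0.6 -2.4]
top z 0.1416
drum front [0.4662 0.0168 0.1188]
brick circ 0.4926 0.0147 0.0355  rect 0.4928 0.0149 0.0593 0.0456 89.47 mid [0.4928 0.0149]
brick back 0.4699
walls outer -0.0293 0.0579
t 11.4 pos [0.4418 0.0159 0.1117] grip 0.643 F [-0.2  0.6 -2.4]
turn [-0.1 -0.4 -0.1] shift tool [-0.0027  0.0008  0.0617] shift world [-0.0023 -0.0007 -0.0617]
```

Request:
servo_tool(
  plan="0 -0.4 0 -0.004 0 0.015 0.6; 0 0 0 -0.001 0 0.015 0.6; 0 0 0 0 0 0.008 0.6; 0 0 0 0 0 0 0.6; 0 0 0 0 0 0 0.6",
)

```text
t: 11.82
position: [0.4399, 0.0162, 0.0743]
tool_rot: [1.0, -0.009, 0.004, -0.001]
contact_force: [0.6, -0.2, -1.8]
grip_width: 0.64
```

```bash
python3 hd.py; python3 go.py .4395 .0152 .05 -91
```

```text
11.8667 tcp [0.4399 0.0162 0.0744] [0.008 0.002] [-0.2  0.6 -2. ]
top z 0.1037
drum front [0.4849 0.0153 0.0788]
brick circ 0.4927 0.0148 0.0354  rect 0.4928 0.0149 0.0591 0.0455 89.44 mid [0.4929 0.0148]
brick back 0.47
walls outer -0.0292 -0.0209
t 11.87 pos [0.4399 0.0162 0.0744] grip 0.641 F [-0.2  0.6 -2. ]
turn [-0.1 -0.5 -0. ] shift tool [-0.0006  0.0011  0.0244] shift world [-0.0004 -0.001  -0.0244]
```

Request:
servo_tool(
  plan="0 -0.4 0 0 0 0.012 0.6; 0 0 0 0 0 0.008 0.6; 0 0 0 0 0 0.004 0.6; 0 0 0 0 0 0 0.6; 0 0 0 0 0 0 0.6",
)

```text
t: 12.28
position: [0.4427, 0.0163, 0.0517]
tool_rot: [1.0, -0.009, 0.004, -0.001]
contact_force: [-0.1, 0.2, -2.2]
grip_width: 0.643
```

```bash
python3 hd.py; python3 go.py .4395 .0152 .05 -91
```

```text
12.3333 tcp [0.4428 0.0164 0.0518] [0.007 0.002] [-0.3  0.5 -1.9]
top z 0.0818
drum front [0.467  0.0171 0.0704]
brick circ 0.4928 0.0148 0.0354  rect 0.493 0.0149 0.0589 0.0453 89.54 mid [0.4931 0.0149]
brick back 0.4703
walls outer -0.0293 -0.0203
t 12.33 pos [0.4428 0.0164 0.0518] grip 0.637 F [-0.3  0.5 -1.9]
turn [-0.1 -0.4 -0. ] shift tool [-0.0033  0.0013  0.0018] shift world [-0.0033 -0.0012 -0.0018]
```

Still about 3.5 mm above the floor and 3 mm clear of the brick. I'll lower the last bit, release and rise.

Request:
servo_tool(
  plan="0 0 0 -0.001 0 0.003 0.6; 0 0 0 0 0 0.002 0.6; 0 0 0 0 0 0 0.6",
)

```text
t: 12.58
position: [0.4442, 0.0166, 0.0496]
tool_rot: [1.0, -0.009, 0.007, -0.001]
contact_force: [0.4, -0.5, -2.3]
grip_width: 0.641
```

```bash
python3 hd.py
```

```text
12.6333 tcp [0.4445 0.0166 0.0496] [0.014 0.003] [-0.2  0.8 -2.2]
top z 0.0792
drum front [0.4662 0.0203 0.0682]
brick circ 0.4856 0.0147 0.0402  rect 0.4846 0.0149 0.0589 0.0622 89.51 mid [0.4847 0.0148]
brick back 0.4535
walls outer -0.0292 -0.0203
```

Request:
servo_tool(
  plan="0 -0.6 0 -0.002 0 0.001 0.6; 0 0 0 0 0 0 0.6; 0 0 0 0 0 0 0; 0 0 0 0 0 0 0; 0 0 0 0 0 0 0; 0 0 0 0 0 0 0; 0 0 0 0 0 -0.01 0; 0 0 0 0 0 -0.025 0",
)

```text
t: 13.3
position: [0.4397, 0.0165, 0.0811]
tool_rot: [1.0, -0.009, -0.003, -0.001]
contact_force: [0.3, -0.7, 1.0]
grip_width: 0.986
```

Request:
servo_tool(
  plan="0 0 0 0.005 0 -0.035 0; 0 0 0 0.01 -0.01 -0.04 0; 0 0 0 0.01 -0.02 -0.04 0; 0 0 0 0.01 -0.02 -0.03 0; 0 0 0 0 0 0 0; 0 0 0 0 0 0 0",
)

```text
t: 13.8
position: [0.4765, 0.0653, 0.2331]
tool_rot: [1.0, -0.011, -0.002, -0.002]
contact_force: [-0.3, -0.8, -1.0]
grip_width: 0.999
```

```bash
python3 go.py .494 .246 .25 -176; python3 - <<'E'
from meas import *
import pickle
f=env.grab_frame("wrist"); save(f,"w9"); pickle.dump(f,open("w9.pkl","wb"))
P,_=top(f,.074,.082,(.468,.54,-.04,.06),.078); rep("brick",P)
P,_=top(f,.074,.082,(.37,.468,-.04,.06),.078); rep("drum",P)
P,_=top(f,.058,.070,(.52,.6,-.04,.06),.064); rep("jar",P)
P,_=top(f,.031,.041,(.36,.62,-.06,.09),.036); rep("rim",P)
f=env.grab_frame("top"); save(f,"t9"); pickle.dump(f,open("t9.pkl","wb"))
E
```

```text
t 13.8 pos [0.4765 0.0653 0.2331] grip 0.999 F [-0.3 -0.8 -1. ]
turn [ 0.   0.3 84.8] shift tool [ 0.0136 -0.181  -0.0164] shift world [0.0175 0.1807 0.0169]
brick circ 0.4928 0.0153 0.0357  rect 0.493 0.015 0.0596 0.0459 89.38 mid [0.4928 0.0149]
drum circ 0.4385 0.0174 0.0303  rect 0.4383 0.0173 0.059 0.0584 88.82 mid [0.4383 0.0173]
jar circ 0.5472 0.013 0.0259  rect 0.5473 0.013 0.0504 0.0501 89.87 mid [0.5473 0.013 ]
rim circ 0.4881 0.0141 0.1074  rect 0.4883 0.0141 0.0866 0.198 88.82 mid [0.4881 0.0141]
```

View pics/w9.png

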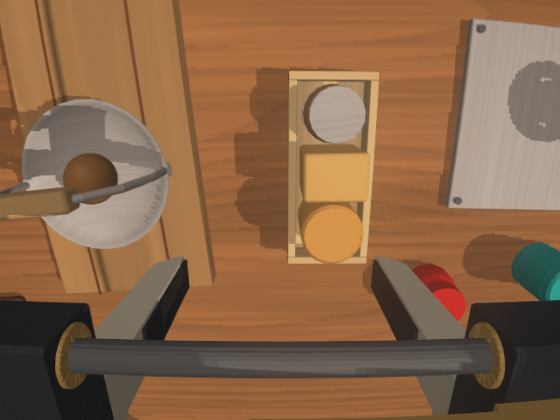

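The box holds, in a row, the jar at (335,113), the brick at (336,175) and the drum at (331,233). All are upright and within about 3 mm of the centre line, and the box hasn't moved. On to the dish: I'll turn the tool so the jaws close along the dish's x.

Request:
servo_tool(
  plan="0 0 -7 0.005 -0.03 -0.01 0; 0 0 -7 0.005 -0.03 -0.01 0; 0 0 -7 0 -0.02 0 0; 0 0 -7 0 0 0 0; 0 0 -7 0 0 0 0; 0 0 -7 0 0 0 0; 0 0 -7 0 0 0 0; 0 0 -7 0 0 0 0",
)

```text
t: 14.57
position: [0.4682, 0.1372, 0.2364]
tool_rot: [0.886, 0.464, -0.021, -0.005]
contact_force: [-0.2, -0.1, 1.2]
grip_width: 1.004
```

Request:
servo_tool(
  plan="0 0 -7 0 0 0 0; 0 0 -7 0 0 0 0; 0 0 -7 0 0 0 0; 0 0 -7 0 0 0 0; 0 0 -6 0 0 0 0; 0 0 0 0 0 0 0; 0 0 0 0 0 0 0",
)

```text
t: 15.15
position: [0.4577, 0.126, 0.2214]
tool_rot: [0.707, 0.707, -0.034, -0.019]
contact_force: [0.6, 0.4, 0.0]
grip_width: 1.003
```

```bash
python3 go.py .494 .246 .25 4; python3 - <<'E'
from meas import *
import pickle
print(env.state()["joint_pos"].round(2))
f=env.grab_frame("wrist"); save(f,"w10"); pickle.dump(f,open("w10.pkl","wb"))
f=env.grab_frame("top"); save(f,"t10"); pickle.dump(f,open("t10.pkl","wb"))
E
```

```text
t 15.15 pos [0.4577 0.126  0.2214] grip 1.003 F [0.6 0.4 0. ]
turn [-4.4  1.1 -4. ] shift tool [ 0.1193  0.0339 -0.0338] shift world [0.0363 0.12   0.0286]
[-0.05  0.4  -0.37  1.84  0.16  1.01 -0.49]
```

View pics/w10.png

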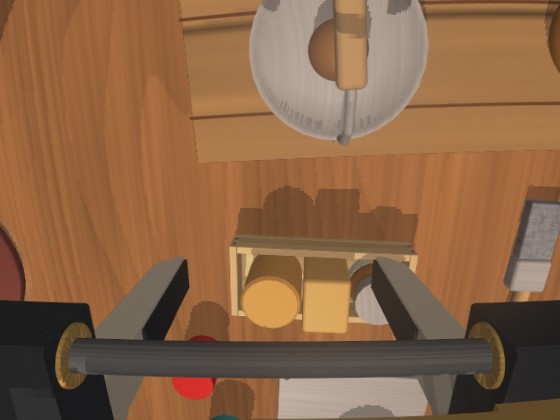

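The bow is at (350,40), cut off by the top edge. I'll level the tool and rise to see all of it.

Request:
servo_tool(
  plan="-4.4 1.1 -4 0 0.01 -0.03 0; 0 0 0 0 0.01 -0.03 0; 0 0 0 0 0 0 0; 0 0 0 0 0 0 0",
)

```text
t: 15.58
position: [0.4792, 0.1266, 0.2801]
tool_rot: [0.683, 0.73, -0.001, -0.0]
contact_force: [-1.4, 0.0, -0.7]
grip_width: 1.001
```

```bash
python3 go.py .494 .246 .25 4; python3 - <<'E'
from meas import *
import pickle
f=env.grab_frame("wrist"); save(f,"w11"); pickle.dump(f,open("w11.pkl","wb"))
c=cloud(f)
for n,f in (("w",f),("t",pickle.load(open("top0.pkl","rb")))):
    c=cloud(f); hs=cv2.cvtColor(f["image"],cv2.COLOR_RGB2HSV)
    m=(c[...,2]>.145)&(c[...,2]<.175)&(abs(c[...,0]-.494)<.06)&(abs(c[...,1]-.246)<.09)&(hs[...,1]>100)
    m=m.astype(np.uint8); nl,l,st,_=cv2.connectedComponentsWithStats(m); m=(l==1+np.argmax(st[1:,4])).astype(np.uint8)
    Q=c[m>0]; print(n,len(Q),np.median(Q,0).round(4),st[1+np.argmax(st[1:,4])])
    cn=max(cv2.findContours(m,0,1)[0],key=len)[:,0]; rep(n,onplane(f,cn,.16)[:,:2].astype(np.float32))
E
```

```text
t 15.58 pos [0.4792 0.1266 0.2801] grip 1.001 F [-1.4  0.  -0.7]
turn [-0.1  0.1 -0.2] shift tool [0.1182 0.0229 0.0299] shift world [ 0.0148  0.1194 -0.0301]
w 2172 [0.494  0.2482 0.1604] [ 298    4   26   93 2172]
w circ 0.4939 0.2476 0.0328  rect 0.4939 0.2476 0.0181 0.0647 3.86 mid [0.4942 0.2476]
t 185 [0.4928 0.2449 0.1583] [189 223  26  10 185]
t circ 0.4942 0.2455 0.0327  rect 0.4929 0.2455 0.0185 0.0645 4.16 mid [0.4932 0.2456]
```

View pics/w11.png

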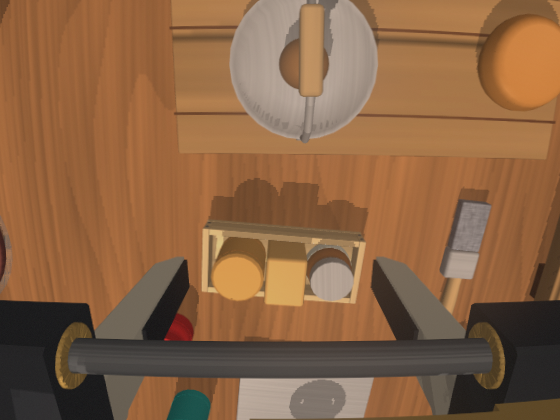

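The whole bar is seen at (312,50). It measures (0.494, 0.2475), is turned 4°, and its top is at 0.160. I'll go above it.

Request:
servo_tool(
  plan="0 0 0 0.025 0.005 0.005 0; 0 0 0 0.03 0.006 0.01 0; 0 0 0 0.03 0.006 0.02 0; 0 0 0 0.025 0.005 0.02 0; 0 0 0 0.01 0 0.02 0; 0 0 0 0 0 0 0; 0 0 0 0 0 0 0",
)

```text
t: 16.22
position: [0.4926, 0.2492, 0.1966]
tool_rot: [0.687, 0.727, -0.005, -0.0]
contact_force: [-0.2, -0.2, 0.8]
grip_width: 0.998
```

```bash
cat > bar.py <<'E'
from meas import *
import sys
from go import go
go(.4938,.247,.131,4)
f=env.grab_frame("wrist"); c=cloud(f); save(f,sys.argv[1])
z0=float(sys.argv[2]) if len(sys.argv)>2 else .160
hs=cv2.cvtColor(f["image"],cv2.COLOR_RGB2HSV)
m=(c[...,2]>z0-.006)&(c[...,2]<z0+.006)&(abs(c[...,0]-.494)<.03)&(abs(c[...,1]-.247)<.06)&(hs[...,1]>90)
m=m.astype(np.uint8); nl,l,st,_=cv2.connectedComponentsWithStats(m)
if nl>1:
    m=(l==1+np.argmax(st[1:,4])).astype(np.uint8); Q=c[m>0]; print(len(Q),np.median(Q,0).round(4))
    cn=max(cv2.findContours(m,0,1)[0],key=len)[:,0]; rep("bar",onplane(f,cn,z0)[:,:2].astype(np.float32))
E
python3 bar.py w12
```

```text
t 16.22 pos [0.4926 0.2492 0.1966] grip 0.998 F [-0.2 -0.2  0.8]
turn [-0.4  0.4 -0.8] shift tool [-0.0019  0.0015  0.0656] shift world [ 0.0012 -0.0022 -0.0656]
2905 [0.494  0.2521 0.1605]
bar circ 0.4937 0.25 0.0332  rect 0.4939 0.2501 0.0173 0.0653 3.97 mid [0.494  0.2501]
```

View pics/w12.png

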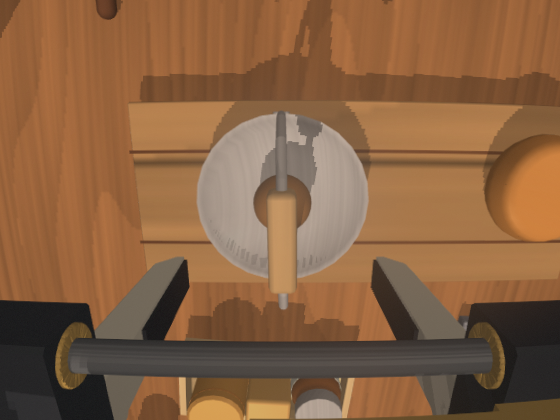

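The bar is at (283,240), within a millimetre or so of the fingers' midline. I'll descend around it.

Request:
servo_tool(
  plan="-0.4 0.4 -0.8 0 0.001 0.02 0; 0 0 0 0 0 0.02 0; 0 0 0 0 0 0.01 0; 0 0 0 0 0 0 0; 0 0 0 0 0 0 0",
)

```text
t: 16.68
position: [0.4972, 0.2436, 0.1501]
tool_rot: [0.685, 0.728, 0.003, 0.003]
contact_force: [0.4, 0.4, -0.7]
grip_width: 1.0
```

```bash
python3 bar.py w13
```

```text
t 16.68 pos [0.4972 0.2436 0.1501] grip 1.0 F [ 0.4  0.4 -0.7]
turn [ 0.4  0.  -0.5] shift tool [ 0.0036 -0.0034  0.0191] shift world [-0.0034  0.0034 -0.0191]
4567 [0.494  0.2529 0.1605]
bar circ 0.4944 0.2498 0.0335  rect 0.494 0.2498 0.0173 0.066 3.99 mid [0.4941 0.2498]
```

View pics/w13.png

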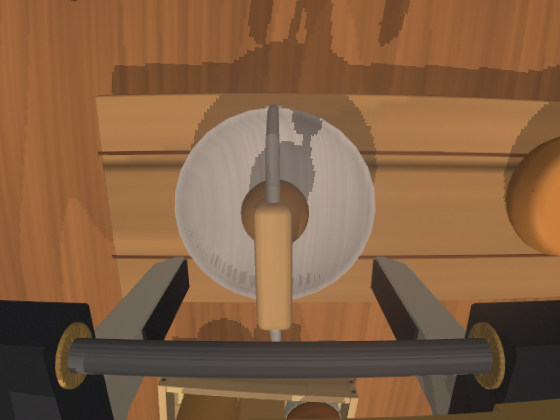

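Request:
servo_tool(
  plan="0.4 0 -0.5 0.004 -0.0035 0.010 0; 0 0 0 0 0 0.006 0; 0 0 0 0 0 0 0; 0 0 0 0 0 0 0",
)

```text
t: 17.07
position: [0.4955, 0.2481, 0.1361]
tool_rot: [0.683, 0.731, 0.003, 0.002]
contact_force: [0.3, -0.2, -0.3]
grip_width: 1.004
```

```bash
python3 bar.py w14
```

```text
t 17.07 pos [0.4955 0.2481 0.1361] grip 1.004 F [ 0.3 -0.2 -0.3]
turn [ 0.4 -0.1 -0.1] shift tool [-0.001  -0.0018  0.0051] shift world [-0.0017 -0.0011 -0.0051]
4683 [0.4938 0.2566 0.1605]
bar circ 0.494 0.2537 0.0299  rect 0.4939 0.2542 0.0177 0.0583 3.91 mid [0.494  0.2541]
```

Request:
servo_tool(
  plan="0.4 0 0 0 -0.0018 0.003 0; 0 0 0 0 0 0 0; 0 0 0 0 0 0 0; 0 0 0 0 0 0 0",
)

```text
t: 17.45
position: [0.4938, 0.2483, 0.1333]
tool_rot: [0.682, 0.731, 0.0, -0.001]
contact_force: [-0.2, -0.8, 0.3]
grip_width: 1.002
```

```bash
python3 bar.py w15
```

```text
t 17.45 pos [0.4938 0.2483 0.1333] grip 1.002 F [-0.2 -0.8  0.3]
turn [-0.  -0.1 -0.1] shift tool [-0.0013 -0.0001  0.0023] shift world [ 0.     -0.0013 -0.0023]
4657 [0.4937 0.2575 0.1605]
bar circ 0.494 0.2549 0.0288  rect 0.4937 0.2554 0.0176 0.0558 3.98 mid [0.4941 0.2553]
```

View pics/w15.png

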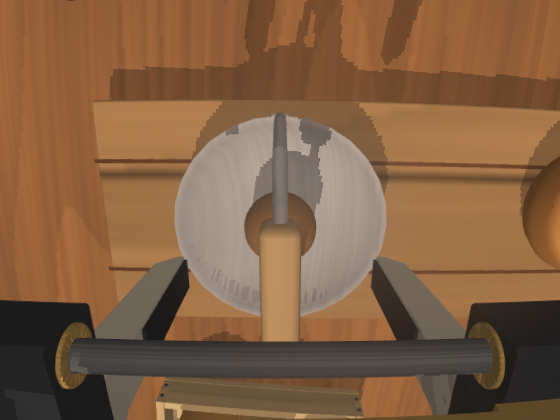

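The bar is at column 280, dead centre, and the fingers are parallel to its faces. I'll close softly.

Request:
servo_tool(
  plan="0 0 0 0 0 0 0.5; 0 0 0 0 0 0 0.6; 0 0 0 0 0 0 0.65; 0 0 0 0 0 0 0.7; 0 0 0 0 0 0 0.72; 0 0 0 0 0 0 0.74; 0 0 0 0 0 0 0.74; 0 0 0 0 0 0 0.74",
  grip_force=6,
)

```text
t: 18.17
position: [0.4941, 0.2484, 0.1337]
tool_rot: [0.683, 0.731, 0.001, -0.001]
contact_force: [-0.2, -0.2, 0.4]
grip_width: 0.479
```

```bash
python3 bar.py w16
```

```text
t 18.17 pos [0.4941 0.2484 0.1337] grip 0.479 F [-0.2 -0.2  0.4]
turn [ 0.  -0.1 -0.1] shift tool [-0.0014 -0.0004  0.0027] shift world [-0.0003 -0.0014 -0.0027]
4666 [0.4937 0.2575 0.1605]
bar circ 0.4938 0.2548 0.029  rect 0.4938 0.2553 0.0176 0.056 3.98 mid [0.4939 0.2551]
```

Request:
servo_tool(
  plan="0 0 0 0 0 0 0.85; 0 0 0 0 0 0 0.85; 0 0 0 0 0 0 0.85; 0 0 0 0 0 0 0.85; 0 0 0 0 0 0 0.85; 0 0 0 0 0 0 0.85; 0 0 0 0 0 0 0.85",
)

```text
t: 18.8
position: [0.494, 0.2484, 0.1336]
tool_rot: [0.682, 0.731, 0.001, -0.001]
contact_force: [0.2, -0.8, 0.0]
grip_width: 0.192
```

Request:
servo_tool(
  plan="0 0 0 0 0 0 0.9; 0 0 0 0 0 0 0.9; 0 0 0 0 0 0 0.9",
  grip_force=12,
)

```text
t: 19.05
position: [0.494, 0.2484, 0.1336]
tool_rot: [0.682, 0.731, 0.001, -0.001]
contact_force: [-0.2, 0.3, 0.3]
grip_width: 0.192
```

Request:
servo_tool(
  plan="0 0 0 0 0 0 1; 0 0 0 0 0 0 1; 0 0 0 0 0 0 1",
  grip_force=40,
)

```text
t: 19.3
position: [0.494, 0.2485, 0.1336]
tool_rot: [0.682, 0.731, 0.001, -0.001]
contact_force: [0.4, 0.3, -0.6]
grip_width: 0.192
```

```bash
python3 bar.py w17
```

```text
t 19.3 pos [0.494  0.2485 0.1336] grip 0.192 F [ 0.4  0.3 -0.6]
turn [ 0.  -0.1 -0.1] shift tool [-0.0014 -0.0003  0.0026] shift world [-0.0002 -0.0015 -0.0026]
4734 [0.4938 0.2573 0.1605]
bar circ 0.4937 0.2548 0.0289  rect 0.4939 0.2553 0.0183 0.0559 3.9 mid [0.4939 0.2552]
```

View pics/w17.png

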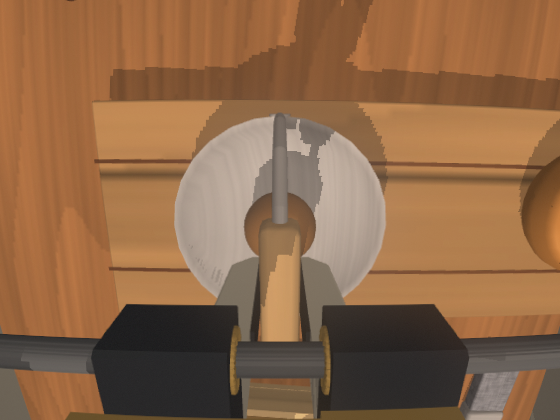

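Gripped at 17.9 mm, with the ball undisturbed at (280,227). I'll lift slowly.

Request:
servo_tool(
  plan="0 0 0 0 0 -0.003 1; 0 0 0 0 0 -0.005 1; 0 0 0 0 0 -0.007 1; 0 0 0 0 0 -0.008 1; 0 0 0 0 0 -0.008 1; 0 0 0 0 0 -0.008 1; 0 0 0 0 0 -0.006 1; 0 0 0 0 0 -0.003 1",
)

```text
t: 20.02
position: [0.4922, 0.2469, 0.1845]
tool_rot: [0.682, 0.731, -0.002, -0.002]
contact_force: [-0.2, 0.5, -3.3]
grip_width: 0.189
```

```bash
cat > ball.py <<'E'
from meas import *
from go import go
import sys
x,y,z,j=map(float,sys.argv[2:6]); go(x,y,z,j)
f=env.grab_frame("wrist"); s=env.state(); c=cloud(f); save(f,sys.argv[1])
Rt=R.from_quat(s["tool_rot"]); loc=Rt.inv().apply((c-s["position"]).reshape(-1,3)).reshape(c.shape)
zax=Rt.as_matrix()[:,2]; print("tilt deg",np.degrees(np.arccos(-zax[2])).round(2),"joints",s["joint_pos"].round(2))
# dish rim in tool frame: rim 29mm above underside; grip point 122 -> rim 93 below grip, tcp 19 below => z_tool=74
hs=cv2.cvtColor(f["image"],cv2.COLOR_RGB2HSV)
grasp=s["position"]-.019*zax
# ball: orange pixels with local z 35..75 (below tcp)
m=(hs[...,1]>110)&(loc[...,2]>.03)&(loc[...,2]<.085)&(np.hypot(loc[...,0],loc[...,1])<.06)
P=c[m]; 
if len(P)>100:
    A=np.c_[2*P,np.ones(len(P))]; b=(P**2).sum(1)
    # fixed-radius sphere fit
    from scipy.optimize import least_squares
    r=least_squares(lambda q:np.linalg.norm(P-q,axis=1)-.025,P.mean(0)-[0,0,.01],loss="soft_l1",f_scale=.001)
    q=r.x; print("ball n",len(P),q.round(4),"rms",np.sqrt(np.mean(r.fun**2)).round(4),"rel tool",Rt.inv().apply(q-s["position"]).round(4))
# steel rim points
m=(hs[...,1]<90)&(loc[...,2]>.055)&(loc[...,2]<.11)&(np.hypot(loc[...,0],loc[...,1])<.09)&(c[...,2]>.02)
Q=loc[m]
if len(Q)>100:
    rr=np.hypot(Q[:,0],Q[:,1]); e=Q[rr>.070]; print("rim n",len(e), "left/right z_tool", np.median(e[e[:,1]<-.05][:,2]).round(4),np.median(e[e[:,1]>.05][:,2]).round(4),"front",np.median(e[e[:,0]>.06][:,2]).round(4))
E
python3 ball.py w18 .494 .2484 .24 4
```

```text
t 20.02 pos [0.4922 0.2469 0.1845] grip 0.189 F [-0.2  0.5 -3.3]
turn [-0.3  0.  -0.1] shift tool [ 0.0013  0.0016 -0.0555] shift world [0.0018 0.0015 0.0555]
tilt deg 0.23 joints [-0.25  0.52 -0.38  1.75  0.24  0.92 -0.67]
ball n 1679 [0.4926 0.2467 0.1125] rms 0.0004 rel tool [-0.0005  0.0003  0.0725]
rim n 3268 left/right z_tool 0.0767 0.0769 front 0.077
```

View pics/w18.png

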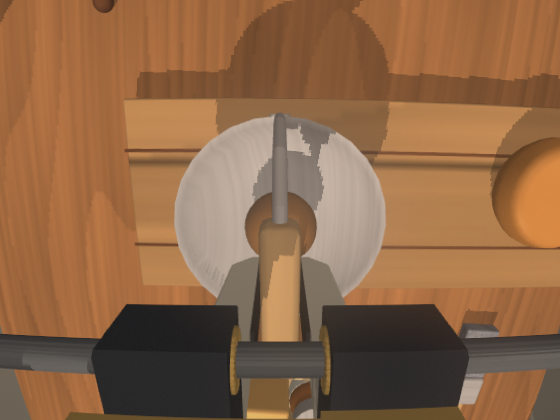

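The dish is 50 mm up and level (tilt 0.2°). The ball at (280,227) is 0.5 mm from the middle. I'll lift the rest to lens height and refine the plate's middle meanwhile.

Request:
servo_tool(
  plan="0 0 0 0 0 -0.003 1; 0 0 0 0 0 -0.006 1; 0 0 0 0 0 -0.008 1; 0 0 0 0 0 -0.009 1; 0 0 0 0 0 -0.009 1; 0 0 0 0 0 -0.008 1; 0 0 0 0 0 -0.006 1; 0 0 0 0 0 -0.003 1",
)

```text
t: 20.73
position: [0.4921, 0.2469, 0.242]
tool_rot: [0.682, 0.731, -0.002, -0.002]
contact_force: [-0.5, -0.2, -2.0]
grip_width: 0.192
```

```bash
python3 ball.py w19 .5375 -.231 .2375 -92.7; python3 - <<'E'
from meas import *
import pickle
f=env.grab_frame("top"); save(f,"t19"); c=cloud(f)
for n,f in (("t0",pickle.load(open("top0.pkl","rb"))),("t19",f)):
    c=cloud(f); m=((c[...,2]>.003)&(c[...,2]<.017)&(c[...,0]>.38)&(c[...,0]<.69)&(c[...,1]>-.38)&(c[...,1]<-.08)).astype(np.uint8)
    m=cv2.morphologyEx(m,cv2.MORPH_CLOSE,np.ones((5,5))); m=cv2.morphologyEx(m,cv2.MORPH_OPEN,np.ones((25,25)))
    cn=max(cv2.findContours(m,0,1)[0],key=len)[:,0]; rep(n,onplane(f,cn,.01)[:,:2].astype(np.float32))
E
```

```text
t 20.73 pos [0.4921 0.2469 0.242 ] grip 0.192 F [-0.5 -0.2 -2. ]
turn [-0.2  0.3 96.6] shift tool [-0.4798  0.0124  0.0048] shift world [ 0.0454 -0.4779 -0.0045]
tilt deg 0.26 joints [-0.24  0.46 -0.4   1.67  0.2   1.05 -0.63]
ball n 1712 [0.4937 0.2475 0.1699] rms 0.0004 rel tool [0.0004 0.0017 0.0725]
rim n 3261 left/right z_tool 0.0767 0.077 front 0.077
t0 circ 0.5442 -0.3118 0.1098  rect 0.546 -0.3105 0.1282 0.1934 88.21 mid [ 0.5459 -0.31  ]
t19 circ 0.5351 -0.2328 0.1514  rect 0.5312 -0.2363 0.2714 0.2388 87.71 mid [ 0.5312 -0.2362]
```

View pics/t19.png

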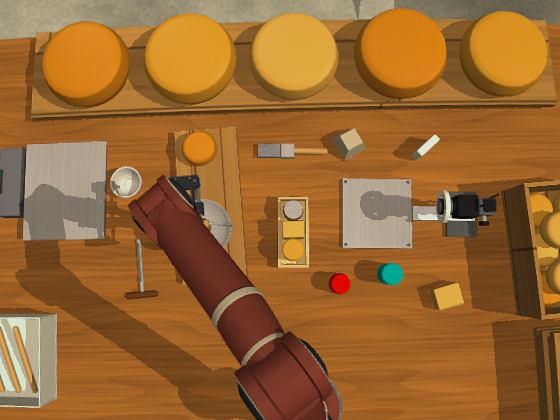

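The plate's corners in the top view are near (343,179), (411,179), (412,248) and (343,248). I'll cast these to the plate's plane.

```bash
python3 - <<'E'
from meas import *
import pickle
f=pickle.load(open("top0.pkl","rb"))
P=onplane(f,[[343,179],[411,179.5],[412.5,248.5],[343,248.5]],.01); print(P.round(4),P.mean(0).round(4))
E
```

```text
[[ 0.6353 -0.1363  0.01  ]
 [ 0.6288 -0.3331  0.01  ]
 [ 0.4304 -0.3256  0.01  ]
 [ 0.4365 -0.1279  0.01  ]] [ 0.5327 -0.2307  0.01  ]
```

Request:
servo_tool(
  plan="0 0 0.5 -0.002 0 0 1; 0 0 1 -0.004 0 0 1; 0 0 1.5 -0.006 0 0 1; 0 0 2 -0.008 0 0.001 1; 0 0 2 -0.009 0.001 0.001 1; 0 0 2 -0.009 0.001 0.001 1; 0 0 2 -0.009 0.001 0.001 1; 0 0 2 -0.009 0.001 0.001 1",
)

```text
t: 21.5
position: [0.4924, 0.1852, 0.234]
tool_rot: [0.767, 0.641, -0.005, -0.002]
contact_force: [0.1, 0.3, -2.7]
grip_width: 0.191
```

```bash
python3 ball.py w20 .535 -.2305 .2375 -92
```

```text
t 21.5 pos [0.4924 0.1852 0.234 ] grip 0.191 F [ 0.1  0.3 -2.7]
turn [-0.3  0.6 81.8] shift tool [-0.4016  0.1158 -0.0027] shift world [ 0.0426 -0.4157  0.0035]
tilt deg 0.74 joints [-0.17  0.43 -0.33  1.74  0.16  1.01 -0.74]
ball n 1936 [0.4943 0.19   0.1619] rms 0.0005 rel tool [0.0088 0.001  0.0716]
rim n 4026 left/right z_tool 0.076 0.0761 front 0.0764
```

Request:
servo_tool(
  plan="0 0.3 1.5 -0.005 0.0013 0 1; 0 0.3 2 -0.007 0.0022 -0.001 1; 0 0 2 -0.0084 0.0031 -0.001 1; 0 0 2 -0.0084 0.0034 -0.001 1; 0 0 2 -0.0082 0.0037 0 1; 0 0 2 -0.008 0.004 0 1; 0 0 2 -0.0078 0.0044 0 1; 0 0 2 -0.0077 0.0047 0 1",
)

```text
t: 22.22
position: [0.4996, 0.1104, 0.2372]
tool_rot: [0.855, 0.519, -0.001, -0.005]
contact_force: [-0.1, 0.7, -3.0]
grip_width: 0.189
```

```bash
python3 go.py .535 -.2305 .2375 -92
```

```text
t 22.22 pos [0.4996 0.1104 0.2372] grip 0.189 F [-0.1  0.7 -3. ]
turn [-0.6  0.2 64.5] shift tool [-0.2859  0.1889 -0.0029] shift world [ 3.540e-02 -3.409e-01  3.000e-04]
```

Request:
servo_tool(
  plan="-0.2 0.1 2 -0.0075 0.005 0 1; -0.2 0 2 -0.0073 0.0052 0 1; -0.2 0 2 -0.0071 0.0055 0 1; 0 0 2 -0.0069 0.0058 0 1; 0 0 2 -0.0067 0.0061 0 1; 0 0 2 -0.0065 0.0063 0 1; 0 0 2 -0.0062 0.0065 0 1; 0 0 2 -0.006 0.0067 0 1",
)

```text
t: 22.88
position: [0.5073, 0.0307, 0.2368]
tool_rot: [0.925, 0.38, 0.002, -0.001]
contact_force: [-0.0, -1.1, -2.6]
grip_width: 0.191
```

```bash
python3 go.py .535 -.2305 .2375 -92
```

```text
t 22.88 pos [0.5073 0.0307 0.2368] grip 0.191 F [-0.  -1.1 -2.6]
turn [-0.1 -0.2 46.7] shift tool [-0.164   0.2052 -0.0012] shift world [ 0.0277 -0.2612  0.0007]
```

Request:
servo_tool(
  plan="0 -0.1 2 -0.0057 0.007 0 1; 0 -0.1 2 -0.0054 0.0072 0 1; 0 0 2 -0.0051 0.0074 0 1; 0 0 2 -0.0049 0.0076 0 1; 0 0 2 -0.0046 0.0077 0 1; 0 0 2 -0.0043 0.0079 0 1; 0 0 2 -0.004 0.0081 0 1; 0 0 2 -0.0037 0.0082 0 1",
)

```text
t: 23.55
position: [0.5146, -0.0489, 0.2367]
tool_rot: [0.973, 0.233, 0.0, -0.0]
contact_force: [-0.1, 0.3, -2.6]
grip_width: 0.192
```

```bash
python3 go.py .535 -.2305 .2375 -92
```

```text
t 23.55 pos [ 0.5146 -0.0489  0.2367] grip 0.192 F [-0.1  0.3 -2.6]
turn [-0.  -0.  28.9] shift tool [-0.0641  0.1712 -0.0008] shift world [ 0.0204 -0.1816  0.0008]
```

Request:
servo_tool(
  plan="0 0 2 -0.0031 0.0085 0 1; 0 0 2 -0.0029 0.0085 0 1; 0 0 2 -0.0026 0.0086 0 1; 0 0 2 -0.0023 0.0087 0 1; 0 0 2 -0.002 0.0088 0 1; 0 0 2 -0.0017 0.0088 0 1; 0 0 2 -0.0014 0.0089 0 1; 0 0 2 -0.0011 0.0089 0 1",
)

```text
t: 24.22
position: [0.5219, -0.1284, 0.2365]
tool_rot: [0.997, 0.08, 0.0, -0.0]
contact_force: [-0.5, -0.7, -3.3]
grip_width: 0.189
```

```bash
python3 go.py .535 -.2305 .2375 -92
```

```text
t 24.22 pos [ 0.5219 -0.1284  0.2365] grip 0.189 F [-0.5 -0.7 -3.3]
turn [-0.  -0.  11.2] shift tool [-0.0034  0.1029 -0.001 ] shift world [ 0.0131 -0.1021  0.001 ]
```

Request:
servo_tool(
  plan="0 0 2 -0.0004 0.009 0 1; 0 0 1.5 0 0.009 0 1; 0 0 1.5 0.0003 0.009 0 1; 0 0 1.2 0.0006 0.0085 0 1; 0 0 1 0.0008 0.008 0 1; 0 0 0.8 0.001 0.007 0 1; 0 0 0.5 0.001 0.006 0 1; 0 0 0.5 0.001 0.005 0 1",
)

```text
t: 24.88
position: [0.5312, -0.1976, 0.2363]
tool_rot: [1.0, -0.009, 0.0, 0.0]
contact_force: [0.5, 0.1, -3.3]
grip_width: 0.189
```

```bash
python3 go.py .535 -.2305 .2375 -92
```

```text
t 24.88 pos [ 0.5312 -0.1976  0.2363] grip 0.189 F [ 0.5  0.1 -3.3]
turn [ 0. -0.  1.] shift tool [ 0.0044  0.0328 -0.0012] shift world [ 0.0038 -0.0329  0.0012]
```

Request:
servo_tool(
  plan="0 0 0.4 0.001 0.0055 0 1; 0 0 0.3 0.001 0.005 0 1; 0 0 0.2 0.001 0.0045 0 1; 0 0 0 0.001 0.004 0 1; 0 0 0 0 0.0035 0 1; 0 0 0 0 0.003 0 1; 0 0 0 0 0.002 0 1; 0 0 0 0 0.001 0 1",
)

```text
t: 25.55
position: [0.5349, -0.2293, 0.2359]
tool_rot: [1.0, -0.018, -0.0, -0.0]
contact_force: [0.2, 0.3, -2.4]
grip_width: 0.188
```

Request:
servo_tool(
  plan="0 0 0 0 0.001 0 1; 0 0 0 0 0 0 1; 0 0 0 0 0 0 1; 0 0 0 0 0 0 1; 0 0 0 0 0 0 1; 0 0 0 0 0 0 1; 0 0 0 0 0 0 1; 0 0 0 0 0 0 1",
)

```text
t: 26.22
position: [0.5349, -0.2292, 0.236]
tool_rot: [1.0, -0.017, -0.0, -0.001]
contact_force: [-0.2, 0.3, -3.0]
grip_width: 0.193
```

```bash
python3 ball.py w21 .535 -.2305 .2375 -92; python3 - <<'E'
from meas import *
f=env.grab_frame("top"); save(f,"t21")
f=env.grab_frame("scene"); save(f,"s21")
E
python3 ball.py w22 .535 -.2305 .2375 -92
```

```text
t 26.22 pos [ 0.5349 -0.2292  0.236 ] grip 0.193 F [-0.2  0.3 -3. ]
turn [-0.1  0.   0.1] shift tool [ 0.0001  0.0013 -0.0015] shift world [ 0.0001 -0.0013  0.0015]
tilt deg 0.08 joints [ 0.3   0.49  0.1   1.61 -0.06  1.05 -1.18]
ball n 1925 [ 0.5365 -0.2347  0.164 ] rms 0.0004 rel tool [0.0018 0.0056 0.072 ]
rim n 3429 left/right z_tool 0.0764 0.0765 front 0.0767
t 26.37 pos [ 0.5349 -0.2292  0.236 ] grip 0.189 F [-0.  -0.  -2.7]
turn [-0.1  0.   0.1] shift tool [ 0.0001  0.0013 -0.0015] shift world [ 0.0001 -0.0013  0.0015]
tilt deg 0.08 joints [ 0.3   0.49  0.1   1.61 -0.06  1.05 -1.18]
ball n 1927 [ 0.5364 -0.2348  0.164 ] rms 0.0005 rel tool [0.0017 0.0056 0.0721]
rim n 3418 left/right z_tool 0.0764 0.0764 front 0.0767
```

View pics/w22.png

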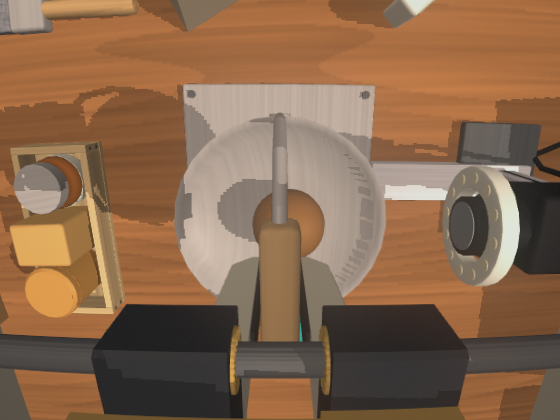

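View pics/s21.png

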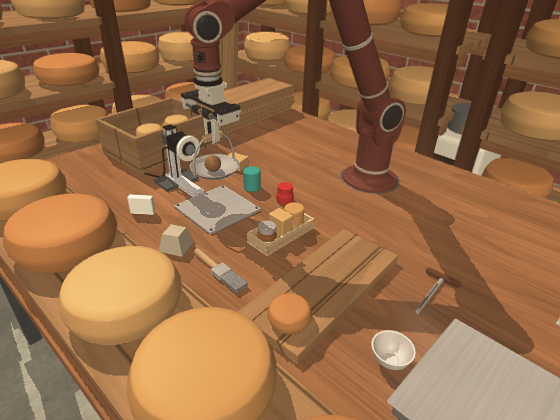

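View pics/t21.png

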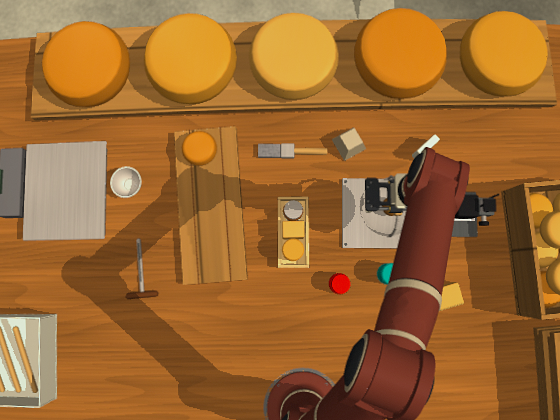

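The dish hangs level over the plate, at (280,215) in the wrist view, with the bow square and the ball at (288,225). I'll wait a moment to make sure the ball stays still.

Request:
servo_tool(
  plan="0 0 0 0 0 0 1; 0 0 0 0 0 0 1; 0 0 0 0 0 0 1; 0 0 0 0 0 0 1; 0 0 0 0 0 0 1; 0 0 0 0 0 0 1; 0 0 0 0 0 0 1; 0 0 0 0 0 0 1",
)

```text
t: 27.08
position: [0.5349, -0.2294, 0.236]
tool_rot: [1.0, -0.017, -0.0, -0.001]
contact_force: [0.0, 0.9, -3.1]
grip_width: 0.189
```

```bash
python3 ball.py w23 .535 -.2305 .2375 -92; python3 - <<'E'
from meas import *
f=env.grab_frame("top")
P,_=top(f,.07,.086,(.468,.54,-.04,.06),.078); rep("brick",P)
P,_=top(f,.07,.086,(.37,.466,-.04,.06),.078); rep("drum",P)
P,_=top(f,.056,.070,(.515,.6,-.04,.06),.064); rep("jar",P)
P,_=top(f,.028,.044,(.36,.62,-.06,.09),.036); rep("rim",P)
f=env.grab_frame("wrist");c=cloud(f)
m=((c[...,2]>.005)&(c[...,2]<.015)&(c[...,0]>.59)&(c[...,0]<.68)&(c[...,1]<-.05)).astype(np.uint8)
cn=max(cv2.findContours(m,0,1)[0],key=len)[:,0]; rep("plate far strip",onplane(f,cn,.01)[:,:2].astype(np.float32))
P=onplane(f,[[182,86],[375,85]],.01); print(P.round(4))
E
```

```text
t 27.08 pos [ 0.5349 -0.2294  0.236 ] grip 0.189 F [ 0.   0.9 -3.1]
turn [-0.1  0.   0.1] shift tool [ 0.0002  0.0011 -0.0015] shift world [ 0.0001 -0.0011  0.0015]
tilt deg 0.08 joints [ 0.3   0.49  0.1   1.61 -0.06  1.05 -1.18]
ball n 1928 [ 0.5364 -0.2349  0.1639] rms 0.0004 rel tool [0.0018 0.0056 0.072 ]
rim n 3452 left/right z_tool 0.0764 0.0764 front 0.0767
brick circ 0.4918 0.0135 0.0352  rect 0.4901 0.0129 0.0591 0.0432 88.38 mid [0.4902 0.0133]
drum circ 0.4363 0.0155 0.0297  rect 0.4364 0.0158 0.0562 0.0588 88.38 mid [0.4364 0.0158]
jar circ 0.5456 0.0113 0.0258  rect 0.546 0.0109 0.0492 0.0495 88.37 mid [0.546 0.011]
rim circ 0.4859 0.0125 0.1059  rect 0.4859 0.0123 0.0859 0.1961 89.29 mid [0.4859 0.0126]
plate far strip circ 0.612 -0.2298 0.1022  rect 0.6126 -0.23 0.2003 0.0504 88.23 mid [ 0.6154 -0.2298]
[[ 0.6389 -0.1315  0.01  ]
 [ 0.633  -0.331   0.01  ]]
```

```bash
python3 - <<'E'
from plant import env
print(env.job_done())
E
```

```text
the job is handed in; nothing more can be done
None
```

The job is handed in at about 27 s of the 72 s allowed. The cheeses are packed and the dish is held in front of the camera. No verdict was reported, so these are my own last checks.

**Box:** I put the brick and then the drum in a row behind the jar. All three stand upright and free of the fingers, within about 4 mm of the box's centre line. The box stayed within 1 mm of where it started, and in the last overhead picture the bystanders look undisturbed.

**Dish:** I gripped it by the wooden bar, lifted it straight up, and carried it level to the camera with a quarter turn.
- **Tilt:** the tool's tilt is 0.1° and the dish rim is even on both sides.
- **Position:** the dish is within about 3 mm of the plate's middle, and the bow is square to the lens within about 1°.
- **Ball:** its centre is at 0.164 m against the lens height of 0.165 m. It did not move over nearly a second of repeated readings.

**Not exact:**
- The ball rests about 6 mm off the dish's middle; the limit is 15 mm.
- A reading during the carry put the ball about 9 mm off; part of that was probably the dish moving between picture and pose reading. I took no ball readings for the rest of the carry.
- The two cameras disagreed by 2–5 mm on the plate's middle, so I aimed between them.

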